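# Fetch the scoop from its locked hook and hang it on the utensil carousel

## Robot

A 7-joint arm with a two-finger parallel gripper is mounted at the origin on the work surface. World frame = base frame: x ahead of the robot, y to its left, z up, the work surface at z = 0. Lengths are in m, angles in rad, forces in N, time in s.
With the tool pointing down it reaches from about 0.35 to 0.9 m from the base axis. Payload 7.2 kg.
Tool frame: the origin (TCP) lies at the very end of the fingers, on their centre line; the grasp point (between the pads) lies 19 mm behind it; z points along the fingers, y is the direction in which the jaws open and shut (so a half turn about z gives the same grasp; the last joint's range is limited). The gripper opens to 88 mm and grips with 3 to 60 N. Pads are 20 mm wide; open, the fingers measure 115 mm over their backs; the gripper's body (75 mm by 178 mm) begins 61 mm behind the grasp point.
Start: joints at [1.182, 0.411, -0.013, 1.596, 0.006, 1.134, -0.082], TCP at [0.197, -0.593, 0.192] pointing down, gripper open.
Joint ranges: [-2.95, 2.95], [-0.29, 1.99], [-1.47, 1.44], [0.14, 2.54], [-1.03, 4.17], [0.13, 1.85], [-2.86, 2.86]. Speed limits (rad/s): [2.39, 2.39, 3.01, 3.01, 3.14, 3.14, 3.14].

## Interface

Orientations are given as a unit quaternion [w, x, y, z].
In Python, from cell import manip, cams, order gives the robot as it stands. The module is installed in compiled form; this text tells all that it offers.
- The arm moves only by the shell command python3 -m jog 'ROWS' [FORCE]. ROWS is JSON, a list of rows, each an object with "claw": the finger opening in m, from 0 to 0.0878; "travel": the shift along the tool's x, y, z in m, a list of three; "rot": the turn, a rotation vector about the tool's x, y, z in degrees, a list of three. A call has 1 to 5 rows; each row shifts and turns the commanded pose from where the row before left it, along the tool's axes as they then stand; what a row does not reach is not made up. A row lasts 1/8 s, in which the tool goes at most 62.5 mm and 10.7 degrees, less where a joint would pass 70% of its speed; a pose out of reach is approached as far as the arm can. A call is refused whole if a number of a shift passes 0.0625 or a number of a turn 10.7, either way. A call with a gripper value outside its range is refused whole. The fingers move at their own pace and stop on an object; FORCE is the grip in N (left out, the last holds). Time passes only in rows, so rows that do not move let the fingers close. It gives the time, the measured TCP pose, the force and the opening at its end, in the units of the state.
- manip.get_state(): the state, without advancing time (a new reading comes with each control period).
- cams.capture(name): name is "side" or "top"; returns a dict with "image" (420x560x3 uint8, red, green, blue), "mtx" (3x3 intrinsics, pixels), "R" (3x3) and "t" (3): a world point X has camera coordinates R X + t. Camera axes: x right, y down, z forward; pixel columns grow to the right and rows downward; lengths in m; the calibration is good to about 2 mm. A picture is of the moment at which its call begins. There is no depth.
- order.job_done(): hands the job in, once; it reports no verdict.
The state is a dict: "time": time; "joints": joint angles; "joint_velocities": joint speeds; "effort": joint torques, N m; "eef_pos": TCP position; "eef_rot": TCP orientation; "ft_force": force on the tool from outside, world axes, zero at the start; "moment": the same for the moment, N m; "finger_gap": opening from 0.0 (shut) to 1.0 (fully open).
Only numpy, scipy, OpenCV 4.12 (cv2) and the standard library are available. Lean on these libraries where they do the work, as an engineer would, in place of code of your own. Each camera call takes 0.05 s, during which the arm holds its last target.

## Task

First turn the utensil carousel until its empty peg points over the pointed nose of the carousel's base. Then press the sprung keeper of the lockable hook open, lift the scoop off the hook, and hang it on the empty peg by its loop handle, leaving it hanging still and upright, with the peg still over the nose. Do not drop the scoop or shift the tub, jar and pan around it.

Things in the scene. Friction and masses are not known exactly. Their poses are not given: they have to be found in the camera images.
- hook: Lockable hook, fixed: base plate 130 x 150 x 12 mm, 16 mm square post, and a level arm, 10 x 10 mm in section, running from the post along the hook's own -x (roughly towards the robot). Origin: on the table under the post's axis; z up. Top face of arm and post 250 mm above the table. The arm ends 92 mm from the post's axis; the keeper sits on its end, centred 87 mm out.
- hook_seat (a point): Point on the arm's top face, 45 mm out from the post's axis, near which the scoop hangs at the start. Axes as the hook's. A small spring linkage behind the post stands up to 25 mm above the arm. To take the scoop off past the open keeper, lift it about 28 mm, then draw it level along the arm until its loop is about 120 mm out from the post's axis.
- keeper (a joint): Sprung keeper: steel crossbar on the arm's end, turning about the arm's length axis (arm's centre line, 245 mm high). 0 = closed, lying level across the arm, too wide for the scoop's slot. Pressing its long (pad) end down turns it to 1.57 = open, on end, so that the slot passes over it. Over-centre spring: resists with about 2 N, snaps over beyond 0.79 rad and stays open by itself.
- keeper_pad (a point): The spot to press: top of the keeper's pad, 27 mm from the turning axis, 248 mm above the table when closed. The pad end reaches 34 mm from the axis, to the hook's own +y side when closed, straight down when open; the short end reaches 20 mm the other way. Bar 6 mm thick and 8 mm wide, pad 14 mm wide.
- scoop: Aluminium scoop, 0.18 kg, hanging blade down. Origin: middle of the underside of the loop handle's top bar (10 mm thick), which rests on arm or peg; z up, x through the loop. Loop: 12 mm deep (x), 40 mm wide outside (y), slot 24 mm wide, 80 mm tall below the origin. Grip it from above across its two side rails (40 mm). Blade: 80 mm wide, x -14 to +16 mm, ends 187 mm below the origin.
- carousel_base: Fixed base of the utensil carousel: dark steel disc 170 mm across and 12 mm high with a pointed nose on its own -x side, roughly towards the robot. Origin: on the table, on the vertical turning axis. The column on it is 36 mm thick and 252 mm high.
- nose (a point): On the nose of the base, 100 mm from the turning axis, 12 mm above the table.
- carousel (a joint): Turn of the carousel about its vertical axis, counter-clockwise from above, rad; 0 or 6.28 = empty peg exactly over the nose. Friction about 0.12 N m; stays where left. Three level pegs, 120 degrees apart, reach 100 mm from the axis. The other two hold a fixed skimmer and ladle, 80 and 64 mm wide, 55 mm from the axis, from 45 mm above the table to 5 mm above the pegs.
- peg_tip (a point): Top face of the empty peg at its outer end, 100 mm from the turning axis, 250 mm above the table. Pegs are 10 x 10 mm in section; at the end a lip, 4 mm thick, stands 10 mm above the top face.
- peg_seat (a point): Top face of the empty peg, 55 mm from the axis, where the scoop should hang, its slot over the peg and its top bar resting on it. x runs along the peg, from the tip towards the column; z up.
- tub: Bystander: loose clear tub of olives, 160 x 110 x 70 mm. Origin under its centre.
- jar: Bystander: loose glass jar, 72 mm across, 120 mm high. Origin under its centre.
- pan: Bystander: loose steel pan, 200 x 150 x 30 mm. Origin under its centre.
There are look-alikes about, which are no part of the job. Of the things shaped like the scoop, the aluminium one is meant.

How it is judged:
On the way, in this order (a step that is already met when the one before it is completed fails the run):
1. the carousel's empty peg stands over the nose (horizontal distance between peg_tip and nose below 0.03 m and velocity of joint carousel between -0.1 and 0.1 rad/s), for 0.2 s.
2. the keeper is pressed open while the scoop hangs on the hook (value of joint keeper above 1.3 rad and distance between scoop and hook_seat below 0.06 m), for 0.2 s.
3. the scoop is off the hook (distance between scoop and hook_seat above 0.1 m), for 0.1 s.
At the end, for the whole second after the job is handed in: The scoop hangs by its loop on the empty peg, its top bar on the peg's top face (within 6 mm in height, between the lip and the column: -36 to +30 mm along the peg from the seat point, 12 mm sideways), upright within 0.25 rad and at rest, and the peg's tip is within 30 mm of the nose in plan (horizontal distance between peg_tip and nose below 0.03 m and x of scoop in the frame of peg_seat between -0.036 and 0.03 m and y of scoop in the frame of peg_seat between -0.012 and 0.012 m and z of scoop in the frame of peg_seat between -0.006 and 0.006 m and angle between scoop's own z axis and vertical below 0.25 rad and linear speed of scoop below 0.03 m/s and angular speed of scoop below 0.4 rad/s); the robot touches nothing.
It fails at once if the scoop is dropped (its loop falls below 120 mm) or tipped over (more than 1 rad) (height (world z) of scoop below 0.12 m or angle between scoop's own z axis and vertical above 1 rad).
It fails at once if the tub, jar or pan is shifted by more than 30 mm (distance of any of tub, jar, pan from where it was at the start of the episode above 0.03 m).
It also fails if it takes over 72 s, if anything falls off the work surface, if the arm or the gripper's body presses on something with over 40 N, if the wrist force passes 120 N, or if a joint passes its speed limit or range.

## Working session

There is one attempt and no reset: what is moved stays moved. The work goes in short steps, Python scripts to look and compute and a shell command to move; the robot and the scene stay as the last step left them, time stands still between calls to the robot, and variables do not carry over. Pictures are saved under pics/ and viewed, and the job is handed in when it is done.

```bash
mkdir -p pics; ls
python3 - <<'E'
from cell import manip,cams
import cv2
s=manip.get_state();print(s)
for n in("side","top"):
    c=cams.capture(n);cv2.imwrite(f"pics/{n}0.png",c["image"][:,:,::-1])
    print(n,c["mtx"],c["R"],c["t"])
E
```

```text
pics
{'time': 0.0, 'joints': array([ 1.18179201,  0.41189684, -0.01272138,  1.59703263,  0.00557426,
        1.13432314, -0.08220702]), 'joint_velocities': array([ 4.34695771e-05, -7.83904664e-04, -6.08948038e-04, -3.23971074e-04,
        4.12084463e-05, -1.28376481e-03,  1.10437497e-04]), 'effort': array([ 7.80222144e-04, -5.87952840e+01,  6.41533602e-01, -2.91077060e+01,
       -5.39419439e-02,  1.80251640e-02,  1.37207553e-04]), 'eef_pos': array([ 0.19687374, -0.59258997,  0.19111566]), 'eef_rot': array([-7.93723719e-04,  9.87161590e-01,  1.59722684e-01, -1.73242307e-04]), 'ft_force': array([ 0.35659129, -0.03362938, -0.21912377]), 'moment': array([-0.02052179,  0.03724624,  0.0529033 ]), 'finger_gap': 0.9994533424031133}
side [[398.61922373   0.         285.24505185]
 [  0.         398.61922373 204.65253392]
 [  0.           0.           1.        ]] [[-0.99384045 -0.10917923  0.01900133]
 [-0.06756747  0.46106875 -0.88478825]
 [ 0.08783958 -0.88062222 -0.46560574]] [0.4852298  0.19471446 1.35017602]
top [[482.41305625   0.         279.34311746]
 [  0.         482.41305625 211.07553539]
 [  0.           0.           1.        ]] [[-0.02598672 -0.99964066  0.00657648]
 [-0.98169676  0.02427752 -0.18889701]
 [ 0.18866947 -0.01136492 -0.98197488]] [-0.03335103  0.52615646  1.69566733]
```

View pics/side0.png

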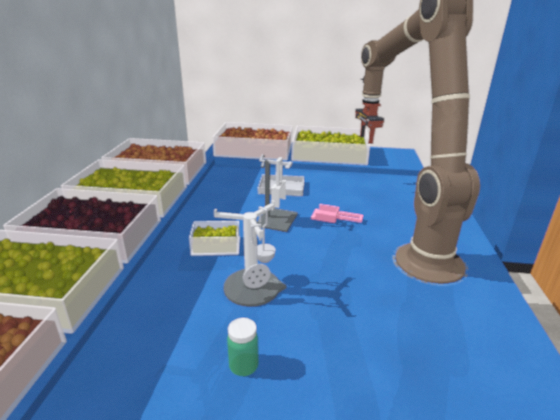

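View pics/top0.png

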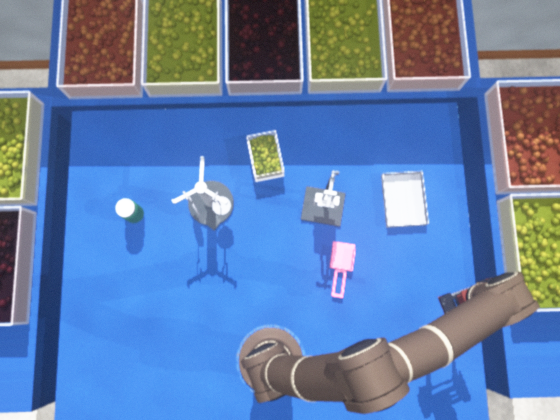

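```bash
cat > h.py <<'E'
import numpy as np,cv2
from cell import manip,cams
def crop(n,x0,y0,x1,y1,f,out,c=None):
    c=c or cams.capture(n)
    im=cv2.resize(c["image"][y0:y1,x0:x1,::-1],None,fx=f,fy=f,interpolation=cv2.INTER_CUBIC)
    for x in range((x0+9)//10*10,x1,10):
        cv2.line(im,(int((x-x0+.5)*f),0),(int((x-x0+.5)*f),6 if x%50 else 14),(0,255,255),1)
        if x%20==0: cv2.putText(im,str(x),(int((x-x0+.5)*f)-10,24),0,.4,(0,255,255),1)
    for y in range((y0+9)//10*10,y1,10):
        cv2.line(im,(0,int((y-y0+.5)*f)),(6,int((y-y0+.5)*f)),(0,255,255),1)
        if y%20==0: cv2.putText(im,str(y),(8,int((y-y0+.5)*f)+4),0,.4,(0,255,255),1)
    cv2.imwrite("pics/"+out,im); return c
def proj(c,X):
    p=c["mtx"]@(c["R"]@np.array(X,float)+c["t"]);return p[:2]/p[2]
def atz(c,uv,z):
    d=c["R"].T@np.linalg.solve(c["mtx"],[uv[0],uv[1],1.]);o=-c["R"].T@c["t"]
    return o+d*(z-o[2])/d[2]
E
python3 - <<'E'
from h import *
c=crop("top",160,140,260,240,6,"t1.png");crop("top",280,150,380,230,7,"t2.png",c)
c=crop("side",180,190,310,310,5,"s1.png");crop("side",230,140,320,240,6,"s2.png",c)
E
```

```text
(no output)
```

View pics/t1.png

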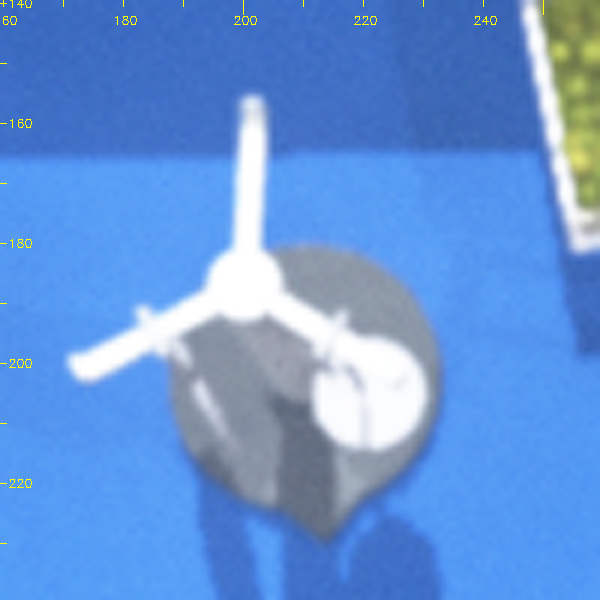

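View pics/t2.png

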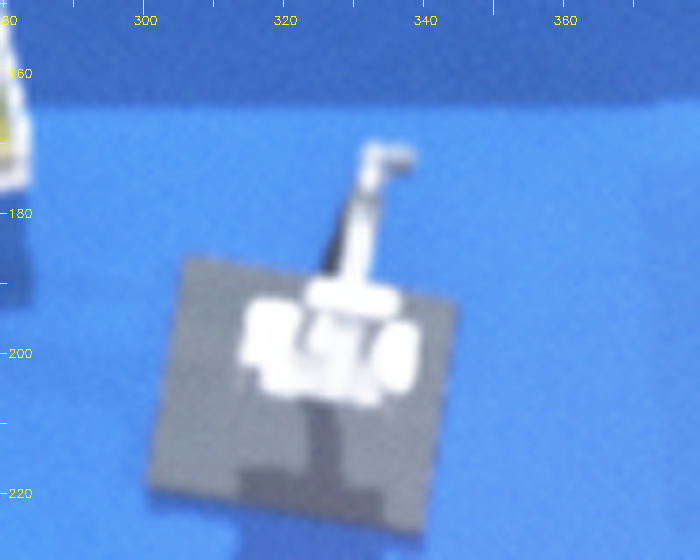

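View pics/s1.png

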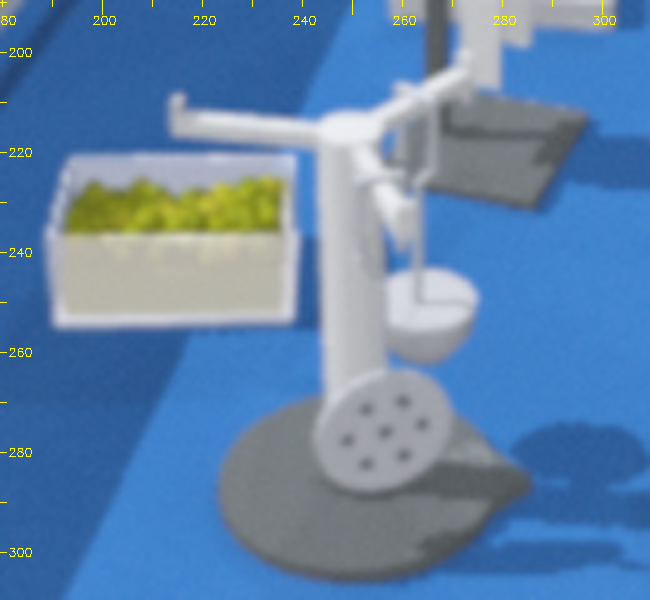

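View pics/s2.png

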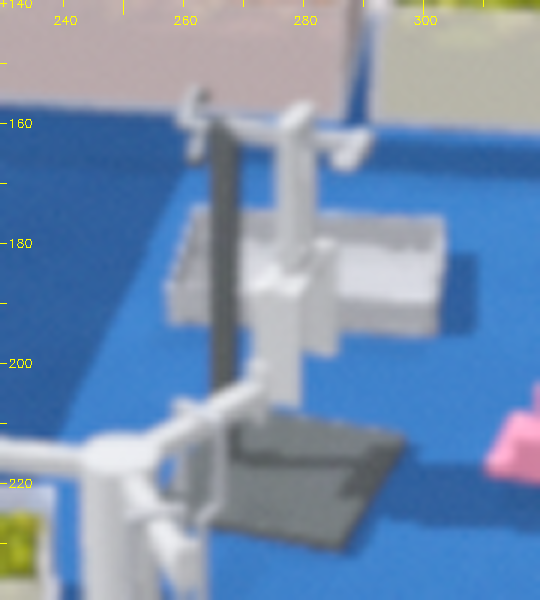

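Side view: the carousel's column is at about (250,215), with the skimmer and ladle towards the camera. The empty peg's lip is at (178,97→approx 215,210). The hook post is at (267,160) and the white loop handle is on its arm at (280,165). In the top view, the empty peg points up to (201,157) and the nose is at (214,229). There are two scoop-like things: a pink plastic one lying at top (342,265), and the silver-white one hanging on the hook at top (328,195). The hanging aluminium one is meant, and crop t2 confirms that.

Run:
```python
from h import *
np.set_printoptions(precision=4,suppress=True)
t=cams.capture("top");s=cams.capture("side")
print("col",atz(t,(200,186.5),.252), "side",atz(s,(250,215.5),.252))
print("peg tip",atz(t,(201.5,157.5),.255),atz(t,(174,200.5),.255)) 
print("nose tip",atz(t,(213.5,229.5),.012),atz(s,(285.5,286),.012))
P=[atz(t,p,.012) for p in((306,187),(344.5,192.5),(339.5,225.5),(300.5,219))]
print("plate",P, np.mean(P,0))
print("linkage/arm top",atz(t,(333,171),.25),atz(t,(330,190),.25))
print("side post top",atz(s,(266.5,160),.25),atz(s,(290,163),.25))
print("scoop top bar corners",[atz(t,p,.26) for p in((323,192),(336.5,193))])
print("pan",[atz(t,p,.03) for p in((382,172),(424,172),(428,227),(387,230))])
print("tub",[atz(t,p,.07) for p in((247,134),(276,130),(284,178),(254,182))])
print("jar",atz(t,(125,208),.12))
```

```text
col [0.5733 0.2091 0.252 ] side [0.5678 0.2093 0.252 ]
peg tip [0.6695 0.2042 0.255 ] [0.5285 0.2913 0.255 ]
nose tip [0.4696 0.1962 0.012 ] [0.4654 0.203  0.012 ]
plate [array([ 0.6216, -0.1491,  0.012 ]), array([ 0.597, -0.292,  0.012]), array([ 0.473 , -0.2671,  0.012 ]), array([ 0.5008, -0.1244,  0.012 ])] [ 0.5481 -0.2082  0.012 ]
linkage/arm top [ 0.6151 -0.2223  0.25  ] [ 0.552  -0.2096  0.25  ]
side post top [ 0.5864 -0.2149  0.25  ] [ 0.4974 -0.1989  0.25  ]
scoop top bar corners [array([ 0.5436, -0.1857,  0.26  ]), array([ 0.5392, -0.2288,  0.26  ])]
pan [array([ 0.6678, -0.4331,  0.03  ]), array([ 0.664 , -0.5898,  0.03  ]), array([ 0.4565, -0.5873,  0.03  ]), array([ 0.4492, -0.4368,  0.03  ])]
tub [array([0.8138, 0.0653, 0.07  ]), array([ 0.8268, -0.042 ,  0.07  ]), array([ 0.643 , -0.0665,  0.07  ]), array([0.6307, 0.0424, 0.07  ])]
jar [0.5358 0.4891 0.12  ]
```

Run:
```python
from h import *
c=crop("top",308,165,352,215,12,"t3.png")
c=crop("side",250,145,300,215,8,"s3.png")
```

```text
(no output)
```

View pics/t3.png

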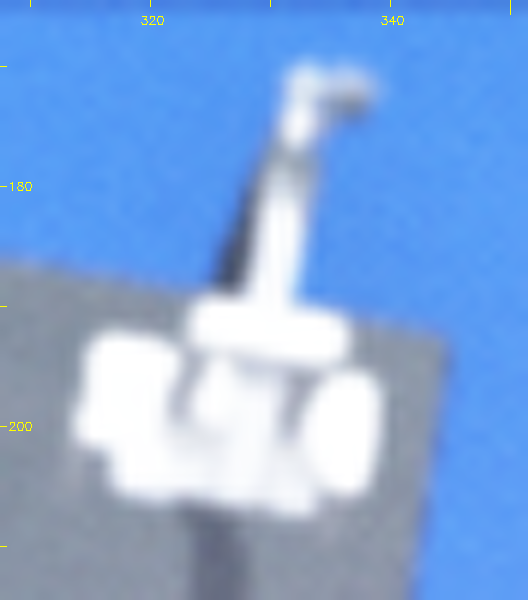

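View pics/s3.png

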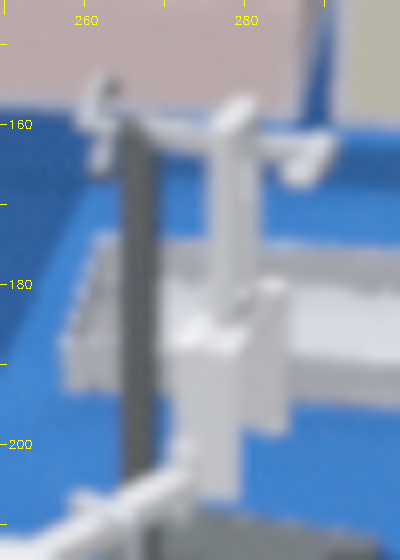

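```bash
cat >> h.py <<'E'
HOOK=[.585,-.2145,-11.0]; CAR=[.5705,.209,5.3]   # car yaw: nose own -x
def fr(p,local):
    a=np.radians(p[2]);return np.array([p[0]+np.cos(a)*local[0]-np.sin(a)*local[1],p[1]+np.sin(a)*local[0]+np.cos(a)*local[1],local[2]])
def dots(n,pts,x0,y0,x1,y1,f,out):
    c=crop(n,x0,y0,x1,y1,f,out);im=cv2.imread("pics/"+out)
    for X,col in pts:
        u=proj(c,X);cv2.circle(im,(int((u[0]-x0+.5)*f),int((u[1]-y0+.5)*f)),3,col,-1)
    cv2.imwrite("pics/"+out,im)
E
cat > ov.py <<'E'
from h import *
import sys
k=sys.argv[1]
B,G,R=(255,0,0),(0,255,0),(0,0,255)
def box(p,x0,x1,y0,y1,z,c): return [(fr(p,(x,y,z)),c) for x in(x0,x1) for y in(y0,y1)]
pts=box(HOOK,-.008,.008,-.008,.008,.25,R)+box(HOOK,-.091,-.083,-.02,.034,.248,G)+box(HOOK,-.051,-.039,-.02,.02,.26,B)+box(HOOK,-.103,.027,-.075,.075,.012,(0,255,255))
pts+=[(fr(HOOK,(-.092,0,.25)),R)]
dots("top",pts,290,160,360,235,8,f"ovt{k}.png");dots("side",pts,245,140,310,230,7,f"ovs{k}.png")
pts=[(fr(CAR,(.018*np.cos(t),.018*np.sin(t),.252)),R) for t in np.arange(0,6.3,.5)]+[(fr(CAR,(.085*np.cos(t),.085*np.sin(t),.012)),G) for t in np.arange(0,6.3,.5)]+[(fr(CAR,(-.1,0,.012)),B)]
dots("top",pts,160,140,260,240,6,f"ovct{k}.png");dots("side",pts,180,190,310,310,5,f"ovcs{k}.png")
def cat(a,b,o):
    a=cv2.imread(f"pics/{a}");b=cv2.imread(f"pics/{b}");h=520
    im=np.hstack([cv2.resize(i,(int(i.shape[1]*h/i.shape[0]),h)) for i in(a,b)]);s=min(1,800/im.shape[1])
    cv2.imwrite(f"pics/{o}",cv2.resize(im,None,fx=s,fy=s))
cat(f"ovt{k}.png",f"ovs{k}.png",f"A{k}.png");cat(f"ovct{k}.png",f"ovcs{k}.png",f"B{k}.png")
E
python3 ov.py 1
```

```text
(no output)
```

View pics/A1.png

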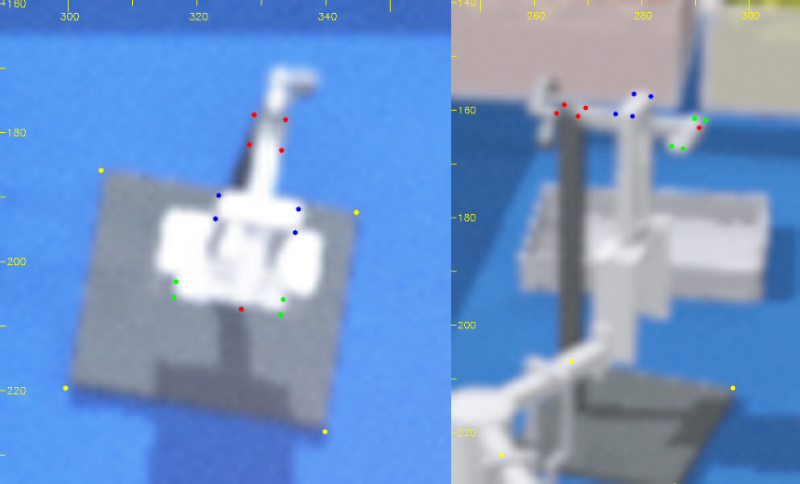

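View pics/B1.png

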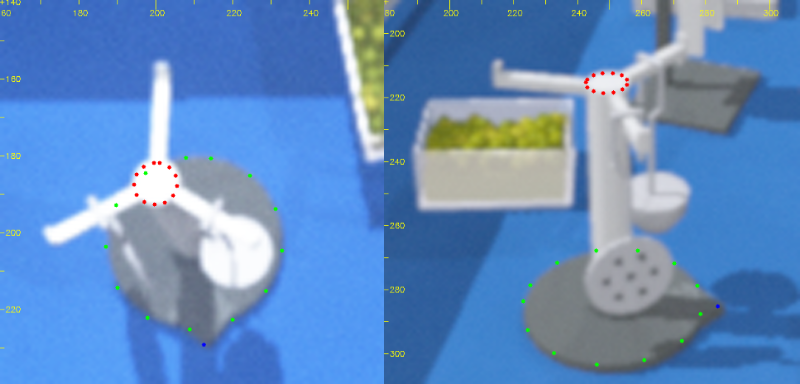

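```bash
sed -i 's/^HOOK.*/HOOK=[.586,-.216,-11.0]; CAR=[.5705,.209,6.0]/' h.py
python3 -m jog '[{"claw":0,"travel":[0,0,-0.05],"rot":[0,0,9.2]},{"claw":0,"travel":[0,0,-0.05],"rot":[0,0,9.2]},{"claw":0,"travel":[0,0,-0.05],"rot":[0,0,0]},{"claw":0,"travel":[0.02,-0.02,0],"rot":[0,0,0]}]' 20
```

```text
time: 1.1
eef_pos: [0.2159, -0.5757, 0.3465]
eef_rot: [0.004, 1.0, -0.002, 0.001]
ft_force: [0.5, -0.2, -0.7]
finger_gap: 0.583
```

```bash
python3 -m jog '[{"claw":0,"travel":[0.028,-0.053,0],"rot":[0,0,0]},{"claw":0,"travel":[0.028,-0.053,0],"rot":[0,0,0]},{"claw":0,"travel":[0.028,-0.053,0],"rot":[0,0,0]},{"claw":0,"travel":[0.028,-0.053,0],"rot":[0,0,0]},{"claw":0,"travel":[0.028,-0.053,0],"rot":[0,0,0]}]'
python3 -m jog '[{"claw":0,"travel":[0.028,-0.053,0],"rot":[0,0,0]},{"claw":0,"travel":[0.028,-0.053,0],"rot":[0,0,0]},{"claw":0,"travel":[0.028,-0.053,0],"rot":[0,0,0]},{"claw":0,"travel":[0.028,-0.053,0],"rot":[0,0,0]},{"claw":0,"travel":[0.028,-0.053,0],"rot":[0,0,0]}]'
```

```text
time: 1.72
eef_pos: [0.3578, -0.3064, 0.3423]
eef_rot: [0.0, 1.0, -0.0, 0.0]
ft_force: [1.0, -0.9, 0.3]
finger_gap: 0.021
time: 2.35
eef_pos: [0.4979, -0.0416, 0.3423]
eef_rot: [0.0, 1.0, -0.0, 0.0]
ft_force: [0.4, -0.7, 0.2]
finger_gap: 0.006
```

```bash
python3 -m jog '[{"claw":0,"travel":[0.031,-0.054,0],"rot":[0,0,0]},{"claw":0,"travel":[0.031,-0.054,0],"rot":[0,0,0]},{"claw":0,"travel":[0.031,-0.054,0],"rot":[0,0,0]},{"claw":0,"travel":[0.031,-0.054,0],"rot":[0,0,0]},{"claw":0,"travel":[0.031,-0.054,0],"rot":[0,0,0]}]'
python3 -m jog '[{"claw":0,"travel":[0,-0.023,0],"rot":[0,0,0]},{"claw":0,"travel":[0,0,0.03],"rot":[0,0,0]},{"claw":0,"travel":[0,0,0.04],"rot":[0,0,0]},{"claw":0,"travel":[0,0,0.04],"rot":[0,0,0]},{"claw":0,"travel":[0,0,0],"rot":[0,0,0]}]'
python3 - <<'E'
from h import *
crop("top",140,120,270,240,6,"t5.png")
for a in [30,15,0,-15,-30,-45,-60,-75,-90,-105,-120,-135,-150,-155,-160,-163]:
    r=np.radians(a);print(a,round(.5705+.083*np.cos(r),3),round(.209+.083*np.sin(r),3))
E
```

```text
time: 2.98
eef_pos: [0.6534, 0.2281, 0.3419]
eef_rot: [0.0, 1.0, -0.001, 0.0]
ft_force: [1.0, -1.4, -0.0]
finger_gap: -0.001
time: 3.6
eef_pos: [0.6507, 0.2478, 0.2292]
eef_rot: [0.001, 1.0, -0.0, -0.002]
ft_force: [0.9, -0.7, -0.2]
finger_gap: 0.004
30 0.642 0.25
15 0.651 0.23
0 0.654 0.209
-15 0.651 0.188
-30 0.642 0.167
-45 0.629 0.15
-60 0.612 0.137
-75 0.592 0.129
-90 0.57 0.126
-105 0.549 0.129
-120 0.529 0.137
-135 0.512 0.15
-150 0.499 0.167
-155 0.495 0.174
-160 0.493 0.181
-163 0.491 0.185
```

View pics/t5.png

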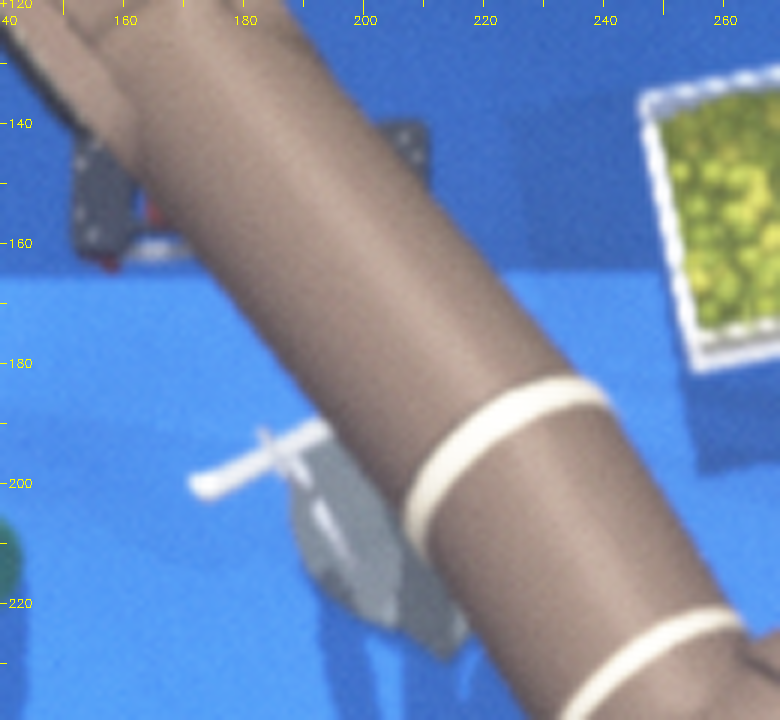

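The forearm hides the column, but the skimmer peg is still at (174,200), so nothing has been touched. Pushing the peg clockwise now.

```bash
python3 -m jog '[{"claw":0,"travel":[0.001,0.018,0],"rot":[0,0,0]},{"claw":0,"travel":[0.002,0.021,0],"rot":[0,0,0]},{"claw":0,"travel":[-0.003,0.021,0],"rot":[0,0,0]},{"claw":0,"travel":[-0.009,0.021,0],"rot":[0,0,0]},{"claw":0,"travel":[-0.013,0.017,0],"rot":[0,0,0]}]'
python3 -m jog '[{"claw":0,"travel":[-0.017,0.013,0],"rot":[0,0,0]},{"claw":0,"travel":[-0.020,0.008,0],"rot":[0,0,0]},{"claw":0,"travel":[-0.022,0.003,0],"rot":[0,0,0]},{"claw":0,"travel":[-0.011,-0.001,0],"rot":[0,0,0]},{"claw":0,"travel":[0,0,0],"rot":[0,0,0]}]'
python3 - <<'E'
from h import *
crop("top",140,120,270,240,6,"t6.png")
E
```

```text
time: 4.28
eef_pos: [0.6303, 0.1489, 0.2323]
eef_rot: [0.0, 1.0, -0.001, 0.0]
ft_force: [1.1, -0.2, -1.1]
finger_gap: 0.009
time: 4.9
eef_pos: [0.5602, 0.1284, 0.2326]
eef_rot: [0.0, 1.0, -0.0, 0.001]
ft_force: [-0.1, -0.3, 0.3]
finger_gap: 0.003
```

View pics/t6.png

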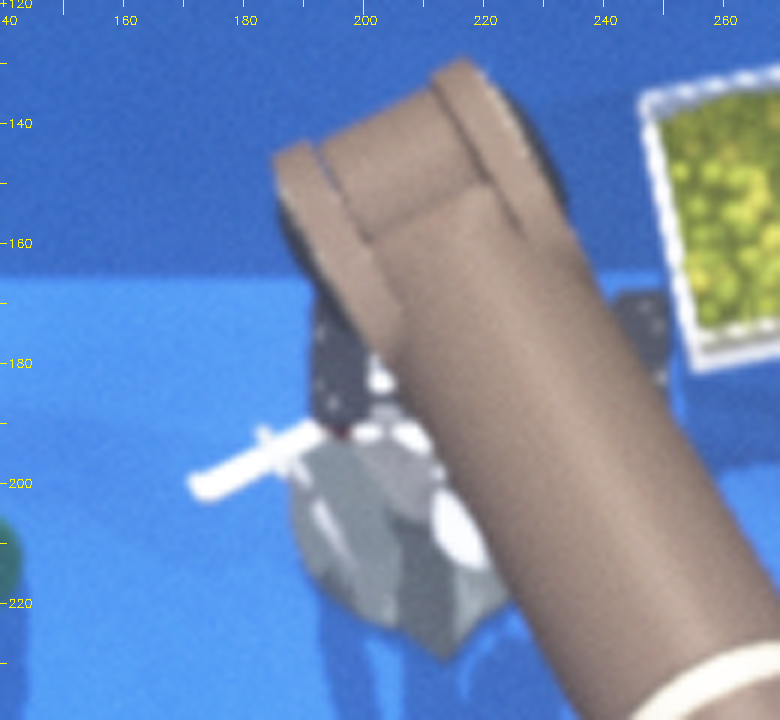

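Run:
```python
from h import *
crop("side",170,130,330,310,4,"s6.png")
```

```text
(no output)
```

View pics/s6.png

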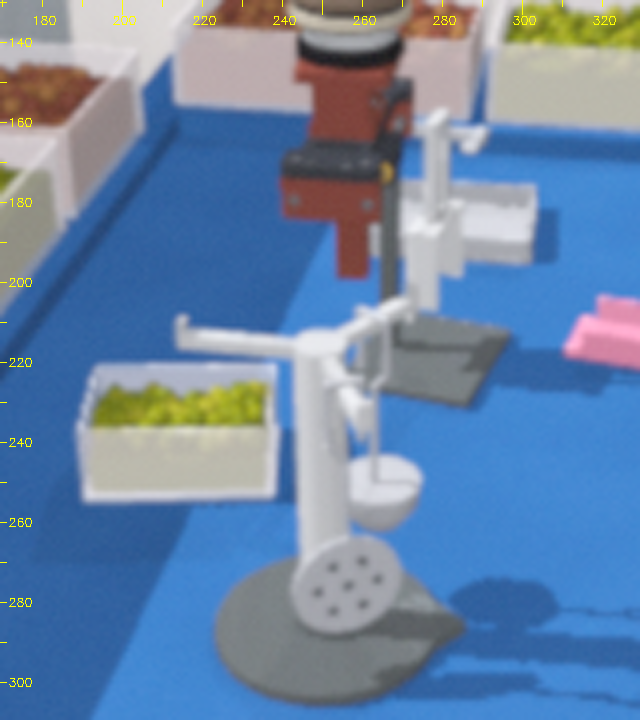

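Run:
```python
from h import *
np.set_printoptions(precision=4,suppress=True)
s=cams.capture("side");t=cams.capture("top")
for z in(.2326,.25,.28): print(proj(s,(.5602,.1284,z)),proj(t,(.5602,.1284,z)))
print(proj(s,(.670,.204,.25)),proj(s,(.668,.204,.2)), proj(s,fr(CAR,(.1,0,.25))))
print(manip.get_state())
```

```text
[257.7959 208.1252] [225.704  191.2416]
[257.7185 202.9037] [225.1499 190.0036]
[257.5824 193.7292] [224.1654 187.8038]
[214.2711 212.6413] [216.0786 228.0485] [212.7978 215.3247]
{'time': 5.1, 'joints': array([ 0.1267,  0.3524, -0.5704,  1.638 ,  0.2004,  1.21  , -2.0582]), 'joint_velocities': array([-0.0033,  0.0035,  0.0006,  0.0028, -0.0017, -0.0025, -0.0009]), 'effort': array([  0.0801, -51.7359,  -5.4276, -29.5518,   0.0329,  -0.0616,
         0.003 ]), 'eef_pos': array([0.5609, 0.1287, 0.2318]), 'eef_rot': array([-0.0001,  1.    , -0.0003,  0.    ]), 'ft_force': array([ 0.196 , -0.8176,  0.3781]), 'moment': array([0.022 , 0.0045, 0.0307]), 'finger_gap': 0.001461103104407851}
```

```bash
python3 -m jog '[{"claw":0.03,"travel":[-0.01,0,0],"rot":[0,0,0]},{"claw":0.03,"travel":[-0.01,0,0],"rot":[0,0,0]},{"claw":0.03,"travel":[0,0,0],"rot":[0,0,0]}]'
python3 - <<'E'
from h import *
c=crop("side",235,140,295,215,9,"s7.png")
p=manip.get_state()["eef_pos"];print(p,proj(c,p))
E
```

```text
time: 5.48
eef_pos: [0.5395, 0.1289, 0.2322]
eef_rot: [0.0, 1.0, 0.0, 0.0]
ft_force: [0.7, 0.0, 0.5]
finger_gap: 0.304
[0.54005844 0.12878176 0.23221917] [264.51902454 208.76606271]
```

View pics/s7.png

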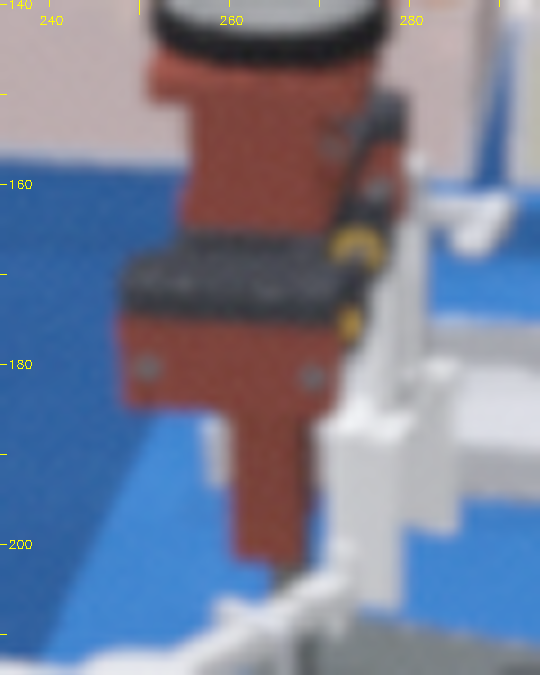

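Run:
```python
from h import *
np.set_printoptions(precision=2,suppress=True)
c=cams.capture("side")
for y in(.129-.089,.129,.129+.0375,.129+.089): print(y,proj(c,(.54,y,.312)),proj(c,(.54,y,.232)),proj(c,(.54,y,.262)))
im=cv2.imread("pics/side0.png")
print(proj(c,(.197,-.593,.192)),proj(c,(.197,-.593,.272)))
cv2.imwrite("pics/s0g.png",cv2.resize(im[85:160,340:400],None,fx=9,fy=9,interpolation=cv2.INTER_CUBIC))
```

```text
0.04000000000000001 [268.91 172.1 ] [268.91 195.56] [268.91 186.93]
0.129 [264.38 184.23] [264.53 208.87] [264.47 199.81]
0.1665 [262.28 189.85] [262.5  215.02] [262.42 205.78]
0.218 [259.19 198.14] [259.52 224.07] [259.4  214.56]
[364.48 146.67] [366.49 129.44]
```

View pics/s0g.png

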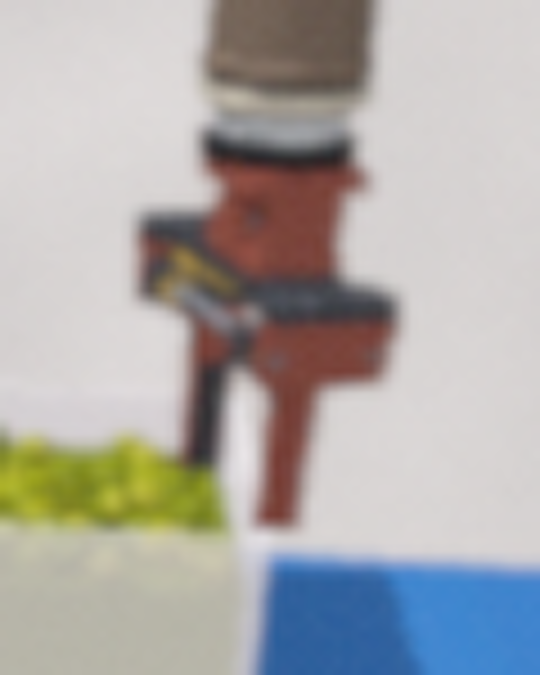

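The fingertips show about 9 px above where the reported TCP projects, both here and in the start picture. The push also went over the peg. So the real finger ends look about 30-40 mm higher than reported, and I'll measure this before going on.

```bash
python3 -m jog '[{"claw":0,"travel":[-0.04,0.04,0],"rot":[0,0,0]},{"claw":0,"travel":[-0.04,0.04,0],"rot":[0,0,0]},{"claw":0,"travel":[0,0.02,0],"rot":[0,0,0]},{"claw":0,"travel":[0,0,0],"rot":[0,0,0]},{"claw":0,"travel":[0,0,0],"rot":[0,0,0]}]'
python3 - <<'E'
from h import *
p=manip.get_state();print(p["eef_pos"],p["eef_rot"],p["finger_gap"])
p=p["eef_pos"]
c=crop("side",250,130,330,230,7,"s8.png");print(proj(c,p),proj(c,p+[0,.0135,0]))
c=crop("top",200,150,300,280,6,"t8.png");print(proj(c,p))
im=cv2.imread("pics/top0.png")
cv2.imwrite("pics/t0g.png",cv2.resize(im[265:325,420:500],None,fx=9,fy=9,interpolation=cv2.INTER_CUBIC))
print(proj(c,(.197,-.593,.192)),proj(c,(.197,-.593,.232)))
E
```

```text
time: 6.2
eef_pos: [0.4608, 0.0298, 0.2321]
eef_rot: [-0.0, 1.0, 0.0, 0.0]
ft_force: [0.4, -0.0, 0.5]
finger_gap: 0.005
[0.46076645 0.02984722 0.23206655] [-3.45404392e-04  9.99999902e-01  1.81064302e-04  2.09298361e-04] 0.004641041172522918
[294.27276826 195.77262365] [293.8868813  197.68162406]
[256.48987461 220.60707695]
[452.14294264 298.81528946] [456.71663357 298.68383575]
```

View pics/s8.png

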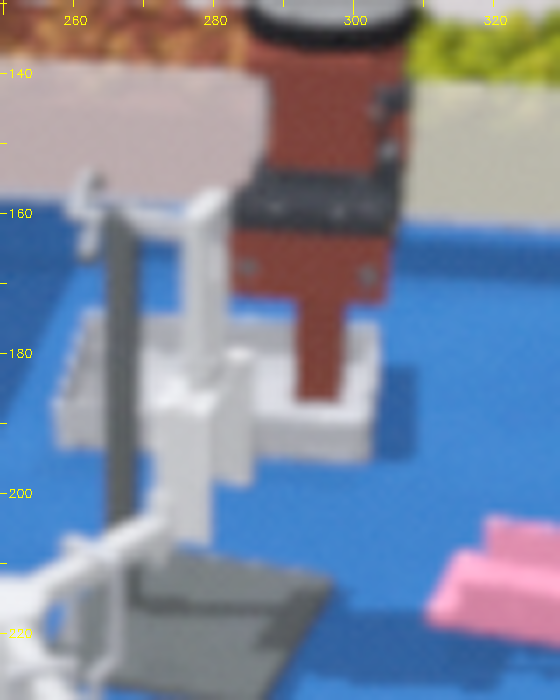

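View pics/t8.png

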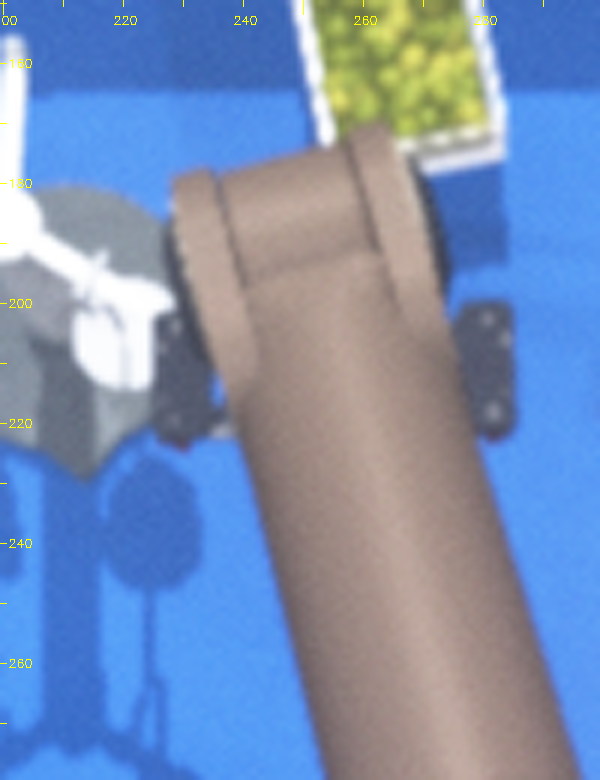

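View pics/t0g.png

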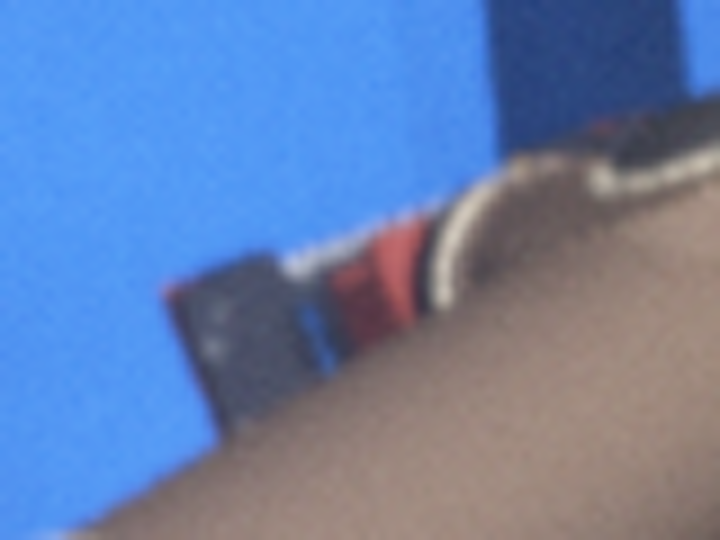

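```bash
python3 -m jog '[{"claw":0,"travel":[0,0,0.05],"rot":[0,0,0]},{"claw":0,"travel":[0,0,0.05],"rot":[0,0,0]},{"claw":0,"travel":[0,0,0.05],"rot":[0,0,0]},{"claw":0,"travel":[0,0,0.04],"rot":[0,0,0]},{"claw":0,"travel":[0,0,0],"rot":[0,0,0]}]'
python3 - <<'E'
from h import *
p=manip.get_state()["eef_pos"]
c=crop("side",250,130,330,280,5,"s9.png");print(p,proj(c,p))
E
```

```text
time: 6.92
eef_pos: [0.4581, 0.0298, 0.0396]
eef_rot: [-0.0, 1.0, 0.001, -0.003]
ft_force: [0.8, 0.3, 0.5]
finger_gap: 0.004
[0.45811925 0.0298142  0.0396315 ] [293.3703193  246.84581074]
```

View pics/s9.png

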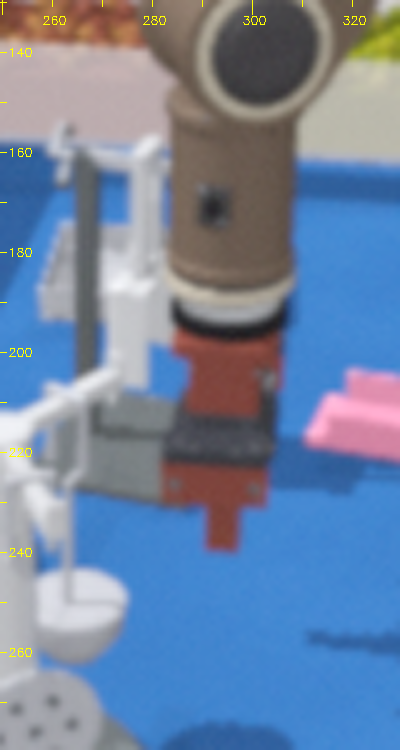

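```bash
python3 -m jog '[{"claw":0,"travel":[0,0,0.014],"rot":[0,0,0]},{"claw":0,"travel":[0,0,0.012],"rot":[0,0,0]},{"claw":0,"travel":[0,0,0.01],"rot":[0,0,0]},{"claw":0,"travel":[0,0,0],"rot":[0,0,0]}]'
python3 -m jog '[{"claw":0,"travel":[0,0,0.005],"rot":[0,0,0]},{"claw":0,"travel":[0,0,0.005],"rot":[0,0,0]},{"claw":0,"travel":[0,0,0],"rot":[0,0,0]}]'
python3 -m jog '[{"claw":0,"travel":[0,0,0.005],"rot":[0,0,0]},{"claw":0,"travel":[0,0,0.005],"rot":[0,0,0]},{"claw":0,"travel":[0,0,0],"rot":[0,0,0]}]'
```

```text
time: 7.48
eef_pos: [0.4598, 0.0287, 0.0054]
eef_rot: [0.0, 1.0, -0.0, -0.001]
ft_force: [-0.1, 0.5, -0.2]
finger_gap: 0.004
time: 7.85
eef_pos: [0.46, 0.0288, -0.0044]
eef_rot: [0.0, 1.0, -0.0, -0.0]
ft_force: [-0.2, 0.3, 0.1]
finger_gap: 0.007
time: 8.22
eef_pos: [0.4599, 0.0288, -0.0145]
eef_rot: [0.0, 1.0, -0.0, -0.0]
ft_force: [0.1, -0.0, 0.1]
finger_gap: 0.008
```

Reported z is -0.0145 and there is still no contact, so the offset is real. Continuing gently.

```bash
python3 -m jog '[{"claw":0,"travel":[0,0,0.005],"rot":[0,0,0]},{"claw":0,"travel":[0,0,0.004],"rot":[0,0,0]},{"claw":0,"travel":[0,0,0],"rot":[0,0,0]}]'
python3 -m jog '[{"claw":0,"travel":[0,0,0.004],"rot":[0,0,0]},{"claw":0,"travel":[0,0,0],"rot":[0,0,0]}]'
```

```text
time: 8.6
eef_pos: [0.46, 0.0288, -0.0234]
eef_rot: [0.0, 1.0, -0.0, -0.0]
ft_force: [0.6, -0.2, 0.2]
finger_gap: 0.003
time: 8.85
eef_pos: [0.4601, 0.0288, -0.0273]
eef_rot: [0.0, 1.0, -0.0, -0.0]
ft_force: [0.7, 1.5, 0.4]
finger_gap: 0.003
```

```bash
python3 -m jog '[{"claw":0,"travel":[0,0,0.003],"rot":[0,0,0]},{"claw":0,"travel":[0,0,0],"rot":[0,0,0]}]'
python3 -m jog '[{"claw":0,"travel":[0,0,0.002],"rot":[0,0,0]},{"claw":0,"travel":[0,0,0],"rot":[0,0,0]}]'
```

```text
time: 9.1
eef_pos: [0.4603, 0.0288, -0.0301]
eef_rot: [0.0, 1.0, -0.0, 0.0]
ft_force: [0.2, 0.2, 0.7]
finger_gap: 0.006
time: 9.35
eef_pos: [0.4604, 0.0287, -0.0305]
eef_rot: [0.001, 1.0, -0.0, 0.0]
ft_force: [-7.5, -0.1, 26.4]
finger_gap: 0.003
```

```bash
python3 -m jog '[{"claw":0,"travel":[0,0,-0.04],"rot":[0,0,0]},{"claw":0,"travel":[0,0,-0.05],"rot":[0,0,0]},{"claw":0,"travel":[0,0,-0.05],"rot":[0,0,0]},{"claw":0,"travel":[0,0,-0.06],"rot":[0,0,0]},{"claw":0,"travel":[0,0,-0.06],"rot":[0,0,0]}]'
python3 - <<'E'
from h import *
np.set_printoptions(precision=1,suppress=True)
c=cams.capture("side")
for z in(.262,.312,.327,.342): print(z,[proj(c,(.4608,.0298+d,z)) for d in(0,.0135,.0375,.075,.089)])
t=cams.capture("top")
for z in(.342,.38): print(z,[proj(t,(.4608+a,.0298+b,z)) for a in(-.0375,.0375) for b in(-.089,.089)])
print(manip.get_state()["eef_pos"])
E
```

```text
time: 9.98
eef_pos: [0.4598, 0.0288, 0.2299]
eef_rot: [0.0, 1.0, -0.0, 0.0]
ft_force: [1.5, 0.1, -0.1]
finger_gap: 0.005
0.262 [array([294.5, 187.2]), array([294.2, 189. ]), array([293.5, 192.4]), array([292.3, 197.9]), array([291.8, 200. ])]
0.312 [array([295. , 172.4]), array([294.6, 174.1]), array([293.9, 177.3]), array([292.8, 182.5]), array([292.3, 184.5])]
0.327 [array([295.2, 167.8]), array([294.8, 169.5]), array([294.1, 172.6]), array([292.9, 177.7]), array([292.5, 179.7])]
0.342 [array([295.3, 163.2]), array([294.9, 164.9]), array([294.2, 167.9]), array([293.1, 172.9]), array([292.6, 174.9])]
0.342 [array([285.1, 226. ]), array([225.4, 227.5]), array([284.4, 201.4]), array([225.3, 202.9])]
0.38 [array([285.3, 223.9]), array([224. , 225.4]), array([284.6, 198.7]), array([223.9, 200.2])]
[0.5 0.  0.2]
```

The table contact came at reported z = -0.030, so true height = reported + 0.030. The body positions in both views agree with that. I'll repeat the push 30 mm lower.

```bash
python3 -m jog '[{"claw":0,"travel":[0,0,-0.05],"rot":[0,0,0]},{"claw":0,"travel":[0.038,-0.044,0],"rot":[0,0,0]},{"claw":0,"travel":[0.038,-0.044,0],"rot":[0,0,0]},{"claw":0,"travel":[0.038,-0.044,0],"rot":[0,0,0]},{"claw":0,"travel":[0.038,-0.044,0],"rot":[0,0,0]}]'
python3 -m jog '[{"claw":0,"travel":[0.039,-0.044,0],"rot":[0,0,0]},{"claw":0,"travel":[0,0,0],"rot":[0,0,0]},{"claw":0,"travel":[0,0,0.05],"rot":[0,0,0]},{"claw":0,"travel":[0,0,0.03],"rot":[0,0,0]},{"claw":0,"travel":[0,0,0],"rot":[0,0,0]}]'
```

```text
time: 10.7
eef_pos: [0.6134, 0.2057, 0.2768]
eef_rot: [0.0, 1.0, -0.001, -0.0]
ft_force: [0.4, 0.7, 0.2]
finger_gap: 0.007
time: 11.32
eef_pos: [0.6497, 0.2467, 0.1951]
eef_rot: [0.001, 1.0, -0.0, -0.002]
ft_force: [0.7, -0.5, 1.1]
finger_gap: 0.004
```

```bash
python3 -m jog '[{"claw":0,"travel":[0.001,0.018,0],"rot":[0,0,0]},{"claw":0,"travel":[0.002,0.020,0],"rot":[0,0,0]},{"claw":0,"travel":[-0.003,0.021,0],"rot":[0,0,0]},{"claw":0,"travel":[-0.009,0.021,0],"rot":[0,0,0]},{"claw":0,"travel":[-0.013,0.017,0],"rot":[0,0,0]}]'
python3 - <<'E'
from h import *
crop("side",170,130,330,310,4,"s10.png")
E
```

```text
time: 11.95
eef_pos: [0.6297, 0.1495, 0.1987]
eef_rot: [-0.0, 1.0, -0.001, 0.001]
ft_force: [1.9, 2.9, -0.3]
finger_gap: 0.005
```

View pics/s10.png

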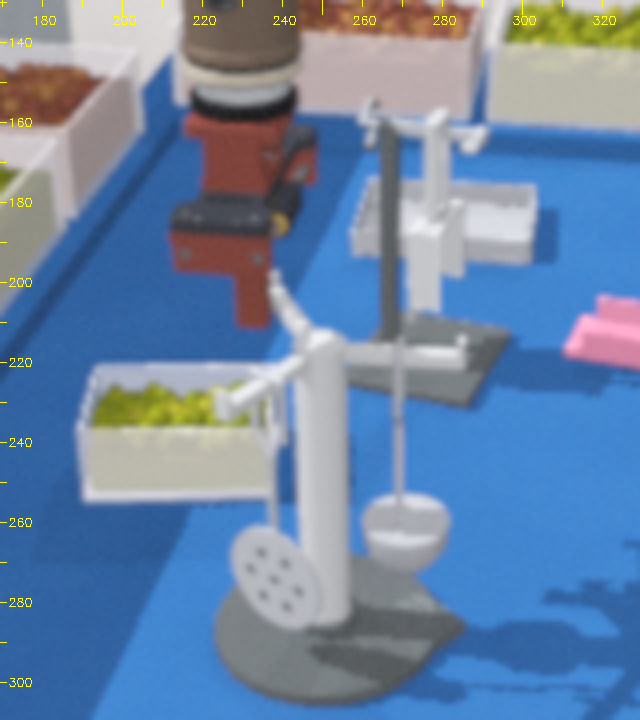

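The carousel is turning: the empty peg is now at (238,200) and the ladle peg points right.

```bash
python3 -m jog '[{"claw":0,"travel":[-0.017,0.013,0],"rot":[0,0,0]},{"claw":0,"travel":[-0.020,0.008,0],"rot":[0,0,0]},{"claw":0,"travel":[-0.022,0.003,0],"rot":[0,0,0]},{"claw":0,"travel":[-0.021,-0.003,0],"rot":[0,0,0]},{"claw":0,"travel":[-0.020,-0.008,0],"rot":[0,0,0]}]'
python3 -m jog '[{"claw":0,"travel":[-0.014,-0.011,0],"rot":[0,0,0]},{"claw":0,"travel":[-0.009,-0.009,0],"rot":[0,0,0]},{"claw":0,"travel":[-0.006,-0.009,0],"rot":[0,0,0]},{"claw":0,"travel":[0,0,0],"rot":[0,0,0]}]'
python3 - <<'E'
from h import *
crop("top",160,140,260,240,6,"t11.png")
crop("side",170,130,330,310,4,"s11.png")
E
```

```text
time: 12.62
eef_pos: [0.5301, 0.1372, 0.1988]
eef_rot: [0.0, 1.0, -0.001, 0.002]
ft_force: [2.7, -0.2, -0.4]
finger_gap: 0.003
time: 13.12
eef_pos: [0.4998, 0.1688, 0.1979]
eef_rot: [-0.0, 1.0, 0.001, -0.0]
ft_force: [-0.5, -0.3, -0.9]
finger_gap: 0.006
```

View pics/s11.png

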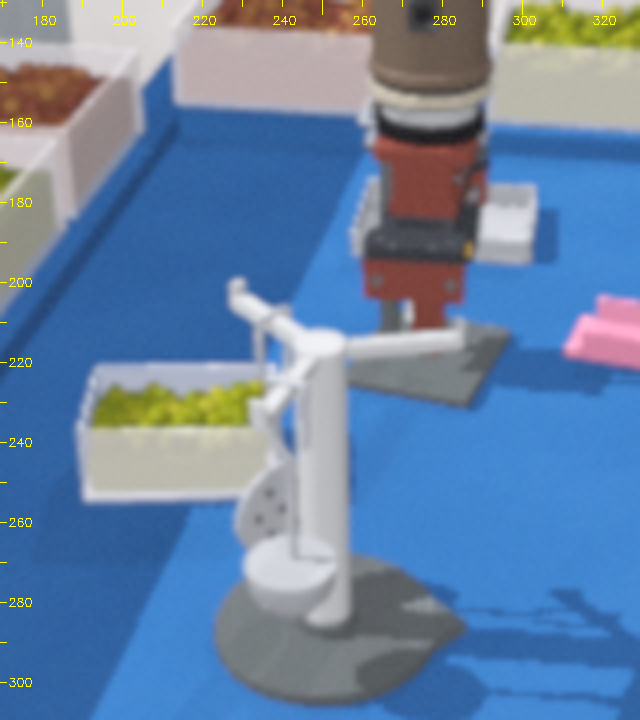

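View pics/t11.png

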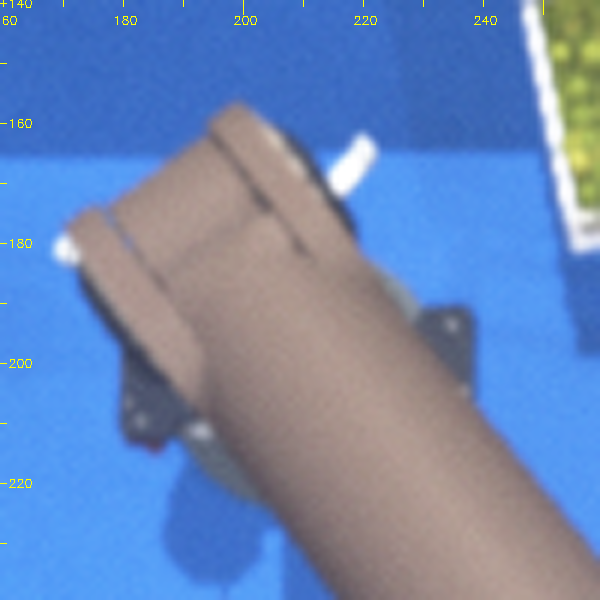

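Run:
```python
from h import *
t=cams.capture("top");s=cams.capture("side")
def ang(p): return np.degrees(np.arctan2(p[1]-.209,p[0]-.5705))
print(ang(atz(t,(220,164),.255))-120,ang(atz(t,(170.5,180.5),.255))-240, ang(atz(s,(284.5,213),.253)), ang(atz(s,(229,200.5),.255)))
```

```text
-160.62204075884046 -164.3710313519487 -164.95750232403634 -45.079252349633514
```

```bash
python3 -m jog '[{"claw":0,"travel":[-0.004,-0.006,0],"rot":[0,0,0]},{"claw":0,"travel":[-0.003,-0.005,0],"rot":[0,0,0]},{"claw":0,"travel":[-0.001,-0.002,0],"rot":[0,0,0]},{"claw":0,"travel":[0,0,0],"rot":[0,0,0]},{"claw":0,"travel":[0,0.02,0],"rot":[0,0,0]}]'
python3 -m jog '[{"claw":0,"travel":[0,0.03,0],"rot":[0,0,0]},{"claw":0,"travel":[0,0.03,-0.03],"rot":[0,0,0]},{"claw":0,"travel":[0,0.05,-0.03],"rot":[0,0,0]},{"claw":0,"travel":[0,0.05,-0.03],"rot":[0,0,0]},{"claw":0,"travel":[0,0.05,0],"rot":[0,0,0]}]'
python3 - <<'E'
from h import *
crop("top",160,140,260,240,6,"t12.png")
crop("side",170,130,330,310,4,"s12.png")
E
```

```text
time: 13.95
eef_pos: [0.4918, 0.1623, 0.198]
eef_rot: [-0.001, 1.0, 0.001, -0.0]
ft_force: [0.6, -0.0, 0.3]
finger_gap: 0.008
time: 14.58
eef_pos: [0.4932, -0.0504, 0.2904]
eef_rot: [0.0, 1.0, -0.0, 0.002]
ft_force: [0.8, 0.8, -0.6]
finger_gap: 0.007
```

View pics/s12.png

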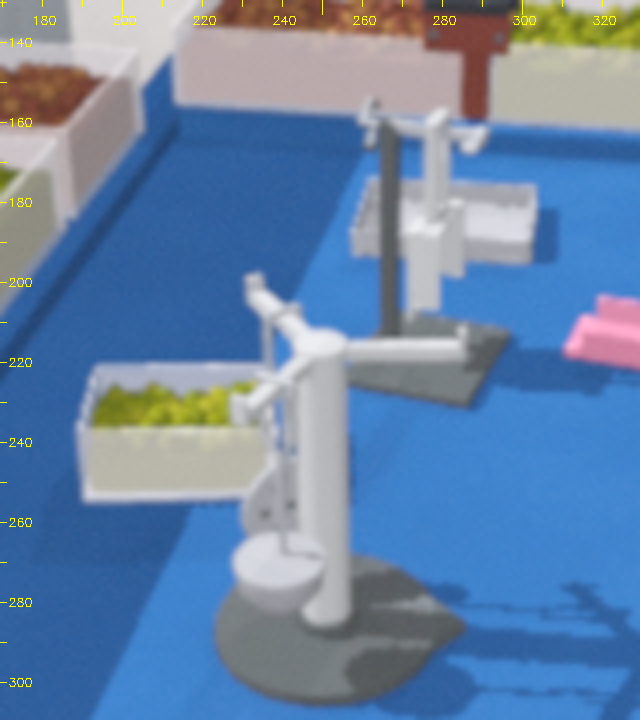

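View pics/t12.png

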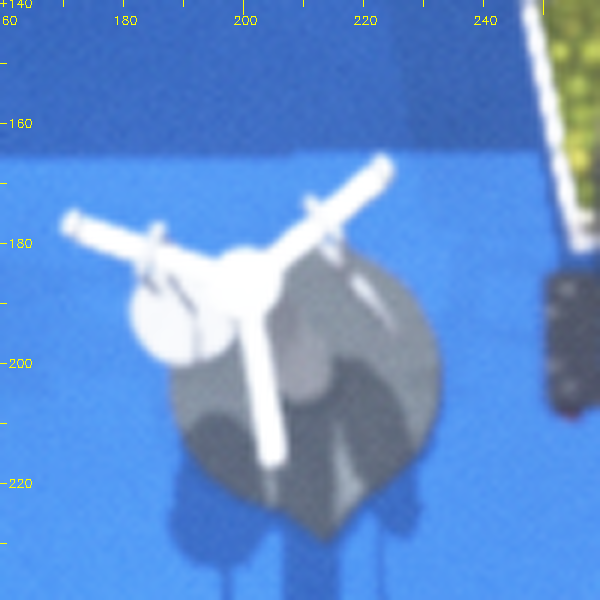

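Run:
```python
from h import *
t=cams.capture("top");s=cams.capture("side")
ctr=atz(t,(200.3,187),.252);cs=atz(s,(250,215.5),.252)
for z in(.25,.26):
    e=atz(t,(205,216.5),z);es=atz(s,(285,213 if z==.26 else 217),z)
    print(e,es)
a=atz(t,(223,166.5),.255);b=atz(t,(171.5,176.5),.255)
print(ctr,cs,a,b)
for p in(e,a,b): print(np.degrees(np.arctan2(p[1]-.209,p[0]-.5715)), np.hypot(p[1]-.209,p[0]-.5715))
print(atz(t,(213.5,229.5),.012))
for z in(.25,):
  for k in (170,172,174,176,178,180,182,184,186):
    r=np.radians(k);P=(.5705+.1*np.cos(r),.209+.1*np.sin(r),z);print(k,proj(t,P),proj(s,P))
```

```text
[0.47502208 0.19297315 0.25      ] [0.47168395 0.20037694 0.25      ]
[0.47317827 0.19152195 0.26      ] [0.47238492 0.19573359 0.26      ]
[0.57160797 0.20809801 0.252     ] [0.5677809  0.20930908 0.252     ] [0.63743503 0.13447581 0.255     ] [0.60797489 0.30060127 0.255     ]
-169.92017407837287 0.0998631277942177
-48.49931415789826 0.099505192394338
68.28794973332026 0.09859619915328086
[0.46963883 0.19621156 0.012     ]
170 [194.49962165 217.68328952] [283.82010492 221.69332079]
172 [195.58250713 217.82557626] [284.16362189 221.07246415]
174 [196.67105502 217.93045721] [284.46176222 220.44878005]
176 [197.76389066 217.99779688] [284.71452263 219.82308959]
178 [198.85963364 218.0275089 ] [284.92196217 219.19620317]
180 [199.9568997  218.01955611] [285.08420025 218.56891949]
182 [201.05430269 217.97395063] [285.20141453 217.94202452]
184 [202.15045649 217.89075382] [285.27383881 217.31629068]
186 [203.24397694 217.77007619] [285.3017609  216.69247602]
```

Top view: the empty peg's tip is at (205,216), above the nose at (213.5,229.5) once height is allowed for. In plan it is about 5 mm from the nose point, so step 1 is met. Next is the keeper.

```bash
python3 -m jog '[{"claw":0,"travel":[0.005,0.05,0],"rot":[0,0,0]},{"claw":0,"travel":[0.005,0.05,0],"rot":[0,0,0]},{"claw":0,"travel":[0,0,0],"rot":[0,0,5.5]},{"claw":0,"travel":[0,0,0],"rot":[0,0,5.5]},{"claw":0,"travel":[0,0,0],"rot":[0,0,0]}]'
cat > tool.py <<'E'
# usage: tool.py  x y zactual  -> travel needed in tool axes
from h import *
import sys
from scipy.spatial.transform import Rotation as Ro
def st():
    s=manip.get_state();q=s["eef_rot"];return s,Ro.from_quat([q[1],q[2],q[3],q[0]])
def go(x,y,z):
    s,r=st();d=r.inv().apply(np.array([x,y,z-.03])-s["eef_pos"]);X=r.as_matrix()[:,0]
    print("pos",s["eef_pos"].round(4),"alpha",np.degrees(np.arctan2(X[1],X[0])).round(2),"travel",d.round(4),"F",s["ft_force"].round(1))
E
python3 - <<'E'
from tool import *
P=fr(HOOK,(-.087,.026,.27));print(P);go(*P)
E
```

```text
time: 15.4
eef_pos: [0.5025, -0.1474, 0.2877]
eef_rot: [-0.0, 0.996, -0.094, -0.0]
ft_force: [0.7, -0.1, 0.1]
finger_gap: 0.003
[ 0.50555947 -0.17387731  0.27      ]
pos [ 0.5025 -0.1474  0.2877] alpha -10.84 travel [0.008  0.0255 0.0477] F [ 0.7 -0.1  0.1]
```

```bash
python3 -m jog '[{"claw":0,"travel":[0.008,0.025,0],"rot":[0,0,0]},{"claw":0,"travel":[0,0,0.02],"rot":[0,0,0]},{"claw":0,"travel":[0,0,0.022],"rot":[0,0,0]},{"claw":0,"travel":[0,0,0],"rot":[0,0,0]}]'
python3 - <<'E'
from tool import *
go(*fr(HOOK,(-.087,.026,.25)))
crop("side",250,120,320,215,7,"s13.png")
crop("top",290,150,370,230,7,"t13.png")
E
```

```text
time: 15.9
eef_pos: [0.5045, -0.174, 0.2446]
eef_rot: [-0.001, 0.996, -0.094, -0.001]
ft_force: [0.3, -0.2, 0.4]
finger_gap: 0.005
pos [ 0.5045 -0.174   0.2446] alpha -10.81 travel [ 0.0011 -0.0003  0.0246] F [ 0.3 -0.2  0.4]
```

View pics/s13.png

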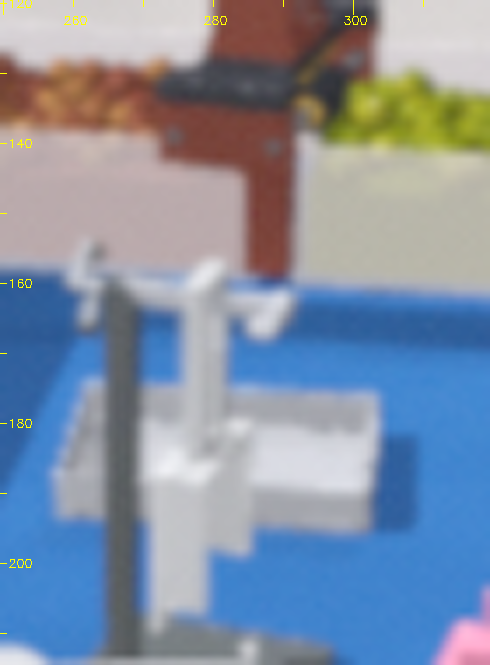

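View pics/t13.png

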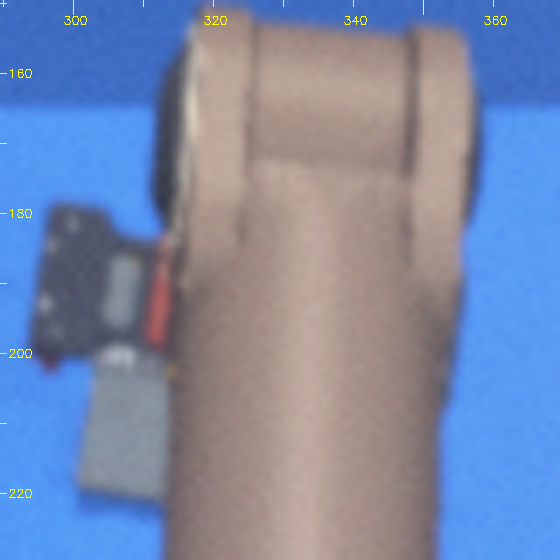

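The finger end at (288,159) sits above the keeper pad at (287,167). Pressing down.

```bash
python3 -m jog '[{"claw":0,"travel":[0.001,0,0.02],"rot":[0,0,0]},{"claw":0,"travel":[0,0,0.01],"rot":[0,0,0]},{"claw":0,"travel":[0,0,0.008],"rot":[0,0,0]},{"claw":0,"travel":[0,0,0.008],"rot":[0,0,0]},{"claw":0,"travel":[0,0,0],"rot":[0,0,0]}]'
python3 -m jog '[{"claw":0,"travel":[0,0,0.006],"rot":[0,0,0]},{"claw":0,"travel":[0,0,0.005],"rot":[0,0,0]},{"claw":0,"travel":[0,0,0.004],"rot":[0,0,0]},{"claw":0,"travel":[0,0,0],"rot":[0,0,0]}]'
python3 - <<'E'
from tool import *
go(*fr(HOOK,(-.087,.026,.213)))
crop("side",250,120,320,215,7,"s14.png")
E
```

```text
time: 16.62
eef_pos: [0.5059, -0.1754, 0.1993]
eef_rot: [-0.0, 0.995, -0.096, -0.001]
ft_force: [-0.6, 0.1, 0.1]
finger_gap: 0.005
time: 17.12
eef_pos: [0.506, -0.1754, 0.1846]
eef_rot: [-0.0, 0.995, -0.096, -0.0]
ft_force: [-0.2, -0.2, 0.2]
finger_gap: 0.006
pos [ 0.506  -0.1754  0.1846] alpha -11.02 travel [-0.0008 -0.0014  0.0016] F [-0.2 -0.2  0.2]
```

View pics/s14.png

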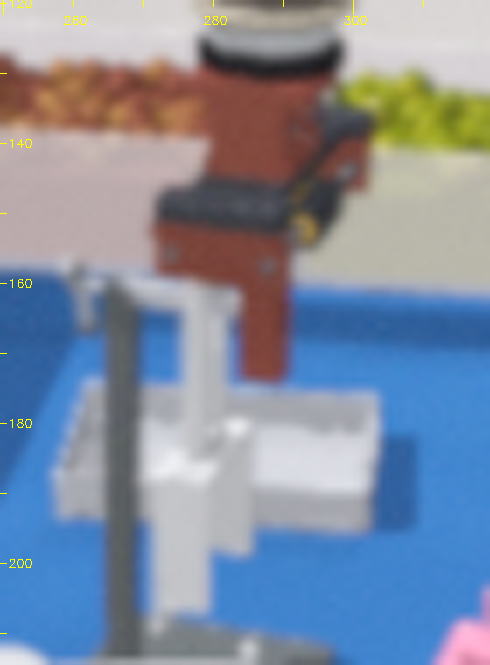

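```bash
python3 -m jog '[{"claw":0.0878,"travel":[0,0,-0.05],"rot":[0,0,0]},{"claw":0.0878,"travel":[0,0,-0.05],"rot":[0,0,0]},{"claw":0.0878,"travel":[0,0,0],"rot":[0,0,0]}]'
python3 - <<'E'
from tool import *
go(*fr(HOOK,(-.045,0,.30)))
crop("side",250,120,320,215,7,"s15.png")
E
```

```text
time: 17.55
eef_pos: [0.5085, -0.1758, 0.2892]
eef_rot: [0.001, 0.995, -0.096, 0.004]
ft_force: [-0.2, 0.3, -0.2]
finger_gap: 0.303
pos [ 0.5085 -0.1758  0.2892] alpha -11.02 travel [0.0386 0.0247 0.0195] F [-0.2  0.3 -0.2]
```

View pics/s15.png

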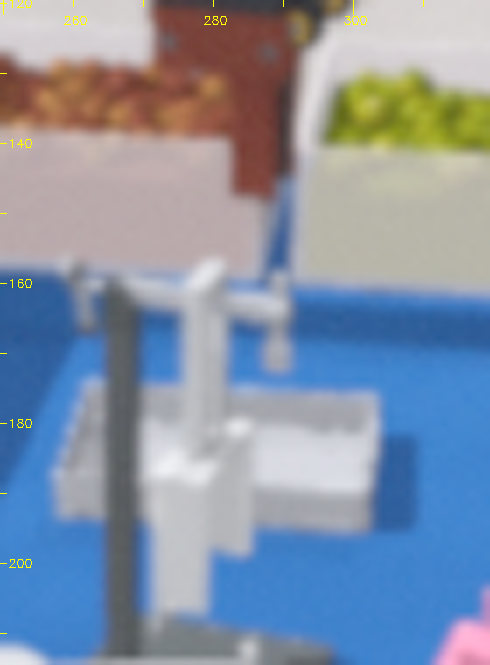

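The keeper stands on end at (289,158-172), so it is open, and the scoop is still on the arm. Going above the scoop with the gripper open.

```bash
python3 -m jog '[{"claw":0.0878,"travel":[0.038,0.0245,0],"rot":[0,0,0]},{"claw":0.0878,"travel":[0,0,0],"rot":[0,0,0]},{"claw":0.0878,"travel":[0,0,0],"rot":[0,0,0]}]'
python3 - <<'E'
from tool import *
go(*fr(HOOK,(-.046,0,.215)))
crop("side",240,110,320,215,7,"s16.png")
crop("top",280,150,370,230,7,"t16.png")
E
```

```text
time: 17.98
eef_pos: [0.5382, -0.2062, 0.2835]
eef_rot: [-0.001, 0.995, -0.096, -0.001]
ft_force: [-0.4, 0.4, 0.5]
finger_gap: 0.692
pos [ 0.5382 -0.2062  0.2835] alpha -11.0 travel [0.0031 0.0006 0.0985] F [-0.4  0.4  0.5]
```

View pics/s16.png

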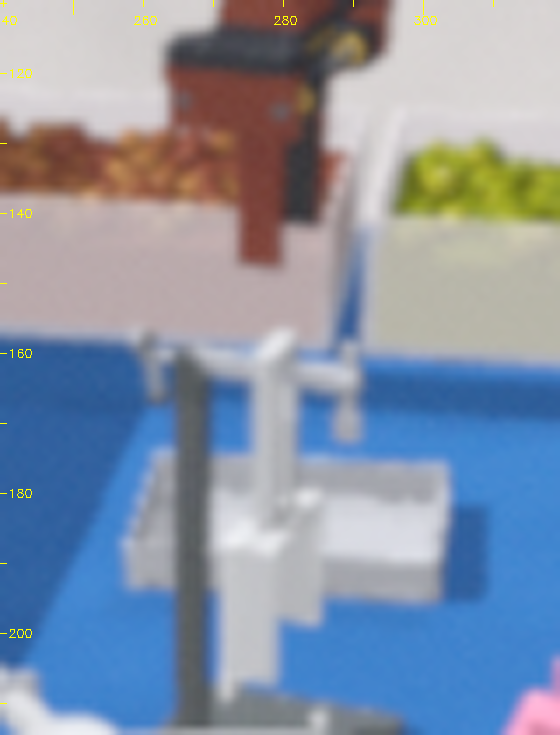

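```bash
python3 -m jog '[{"claw":0.0878,"travel":[0.002,0,0.01],"rot":[0,0,0]},{"claw":0.0878,"travel":[0,0,0.015],"rot":[0,0,0]},{"claw":0.0878,"travel":[0,0,0.025],"rot":[0,0,0]},{"claw":0.0878,"travel":[0,0,0.025],"rot":[0,0,0]},{"claw":0.0878,"travel":[0,0,0.0235],"rot":[0,0,0]}]'
python3 - <<'E'
from tool import *
go(*fr(HOOK,(-.046,0,.215)))
crop("side",240,110,320,215,7,"s17.png")
E
```

```text
time: 18.7
eef_pos: [0.5401, -0.2069, 0.1846]
eef_rot: [-0.0, 0.995, -0.096, -0.001]
ft_force: [-0.1, -0.7, -0.9]
finger_gap: 1.001
pos [ 0.5401 -0.2069  0.1846] alpha -11.01 travel [ 0.0008  0.0002 -0.0004] F [-0.1 -0.7 -0.9]
```

View pics/s17.png

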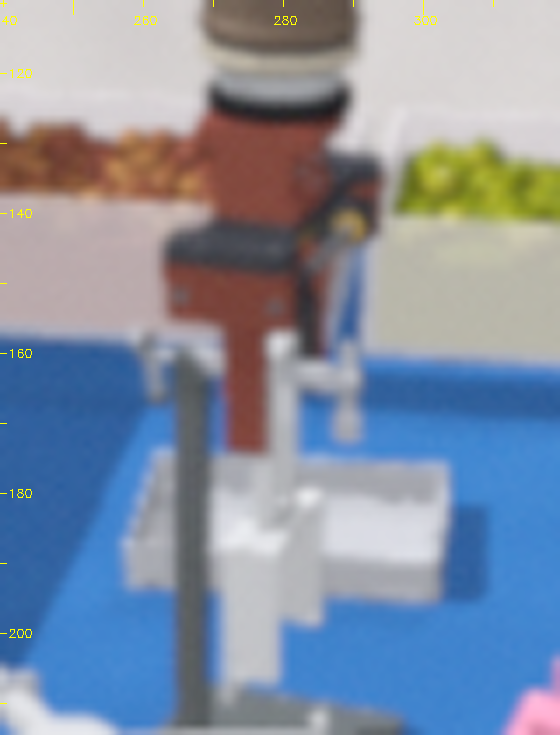

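```bash
python3 -m jog '[{"claw":0.02,"travel":[0,0,0],"rot":[0,0,0]},{"claw":0.02,"travel":[0,0,0],"rot":[0,0,0]},{"claw":0.02,"travel":[0,0,0],"rot":[0,0,0]},{"claw":0.02,"travel":[0,0,0],"rot":[0,0,0]},{"claw":0.02,"travel":[0,0,0],"rot":[0,0,0]}]' 30
python3 -m jog '[{"claw":0.02,"travel":[0,0,0],"rot":[0,0,0]},{"claw":0.02,"travel":[0,0,0],"rot":[0,0,0]}]'
python3 - <<'E'
from tool import *
go(*fr(HOOK,(-.046,0,.215)))
crop("side",240,110,320,215,7,"s18.png")
E
```

```text
time: 19.38
eef_pos: [0.5409, -0.2072, 0.1867]
eef_rot: [0.0, 0.995, -0.096, 0.0]
ft_force: [-0.3, 1.9, 0.1]
finger_gap: 0.469
time: 19.62
eef_pos: [0.5409, -0.2072, 0.1867]
eef_rot: [0.0, 0.995, -0.096, 0.0]
ft_force: [-0.3, 0.5, 1.9]
finger_gap: 0.454
pos [ 0.5409 -0.2072  0.1867] alpha -11.02 travel [-0.0001  0.0001  0.0017] F [-0.3  0.5  1.9]
```

View pics/s18.png

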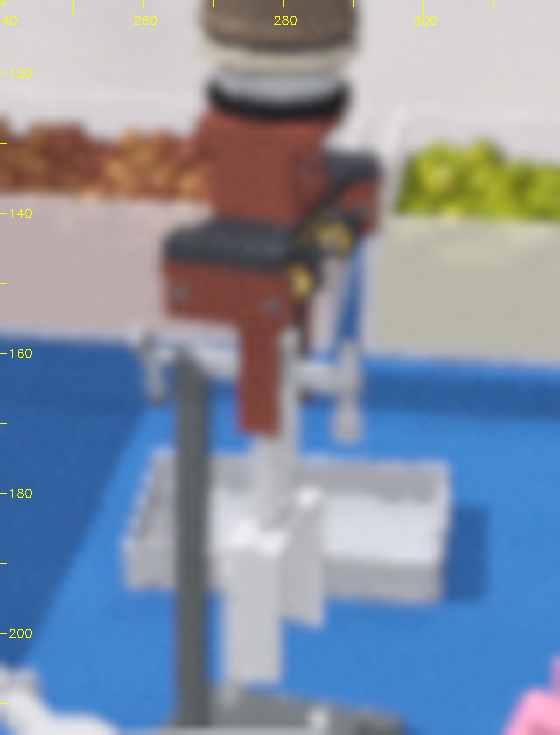

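The opening is 40 mm, so both rails are gripped. Lifting 29 mm.

```bash
python3 -m jog '[{"claw":0.02,"travel":[0,0,-0.008],"rot":[0,0,0]},{"claw":0.02,"travel":[0,0,-0.01],"rot":[0,0,0]},{"claw":0.02,"travel":[0,0,-0.01],"rot":[0,0,0]},{"claw":0.02,"travel":[0,0,0],"rot":[0,0,0]},{"claw":0.02,"travel":[0,0,0],"rot":[0,0,0]}]'
python3 - <<'E'
from tool import *
go(*fr(HOOK,(-.120,0,.245)))
crop("side",240,110,320,215,7,"s19.png")
E
```

```text
time: 20.3
eef_pos: [0.5407, -0.2072, 0.2143]
eef_rot: [0.0, 0.995, -0.096, -0.0]
ft_force: [0.2, 0.4, -1.3]
finger_gap: 0.456
pos [ 0.5407 -0.2072  0.2143] alpha -11.02 travel [-0.0739  0.     -0.0006] F [ 0.2  0.4 -1.3]
```

View pics/s19.png

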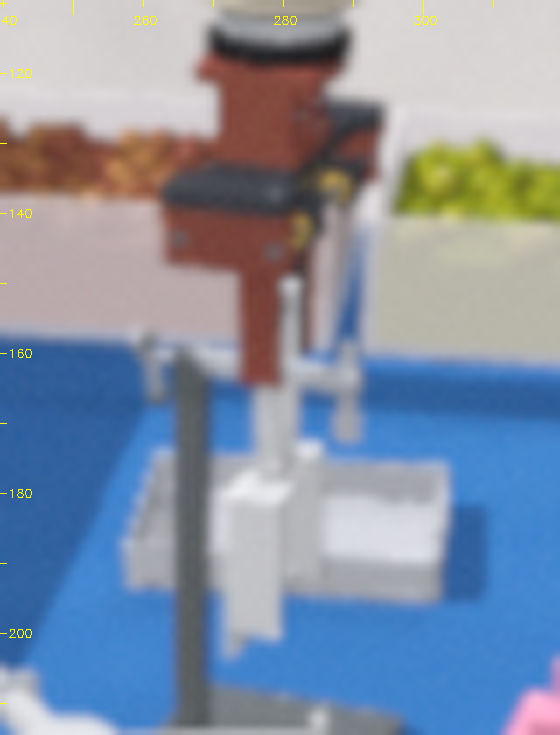

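```bash
python3 -m jog '[{"claw":0.02,"travel":[-0.01,0,0],"rot":[0,0,0]},{"claw":0.02,"travel":[-0.016,0,0],"rot":[0,0,0]},{"claw":0.02,"travel":[-0.018,0,0],"rot":[0,0,0]},{"claw":0.02,"travel":[-0.018,0,0],"rot":[0,0,0]},{"claw":0.02,"travel":[-0.018,0,0],"rot":[0,0,0]}]'
python3 -m jog '[{"claw":0.02,"travel":[-0.015,0,0],"rot":[0,0,0]},{"claw":0.02,"travel":[-0.01,0,0],"rot":[0,0,0]},{"claw":0.02,"travel":[0,0,0],"rot":[0,0,0]}]'
python3 - <<'E'
from tool import *
go(*fr(HOOK,(-.120,0,.245)))
crop("side",240,110,340,215,7,"s20.png")
crop("top",280,130,380,240,6,"t20.png")
E
```

```text
time: 20.98
eef_pos: [0.4606, -0.1916, 0.2144]
eef_rot: [0.0, 0.995, -0.096, -0.0]
ft_force: [-0.2, 0.4, -0.1]
finger_gap: 0.454
time: 21.35
eef_pos: [0.4373, -0.1872, 0.2147]
eef_rot: [0.0, 0.995, -0.096, 0.0]
ft_force: [1.1, -0.7, -1.5]
finger_gap: 0.453
pos [ 0.4373 -0.1872  0.2147] alpha -11.04 travel [ 0.0315 -0.0001 -0.0003] F [ 1.1 -0.7 -1.5]
```

View pics/s20.png

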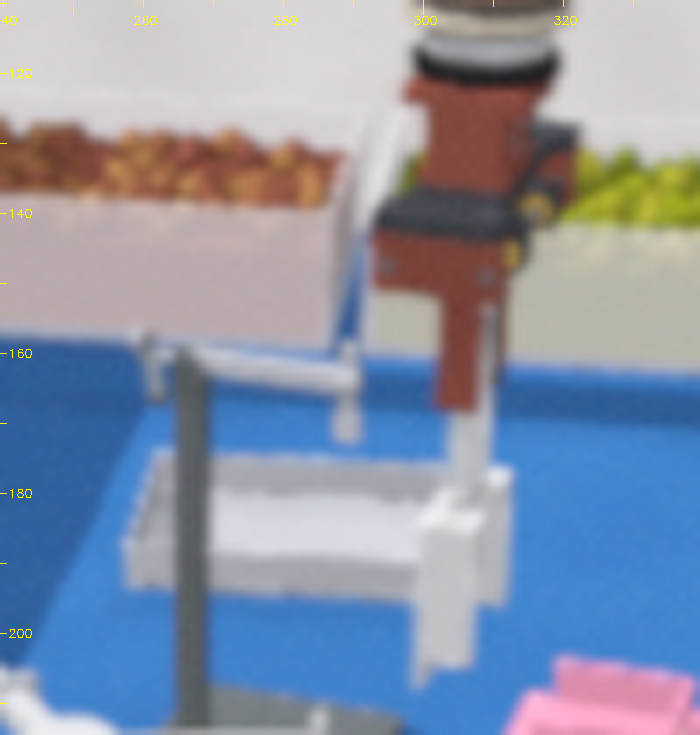

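Run:
```python
from h import *
# final refine of peg geometry
c=crop("side",225,190,305,240,9,"s21.png");c=crop("top",160,150,240,235,9,"t21.png")
```

```text
(no output)
```

View pics/s21.png

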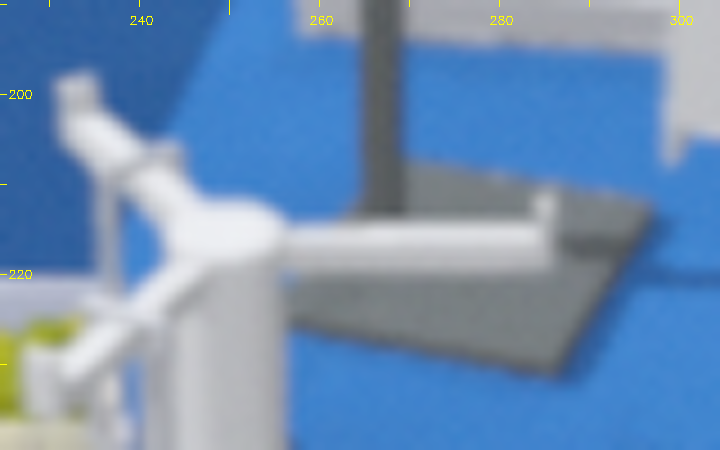

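View pics/t21.png

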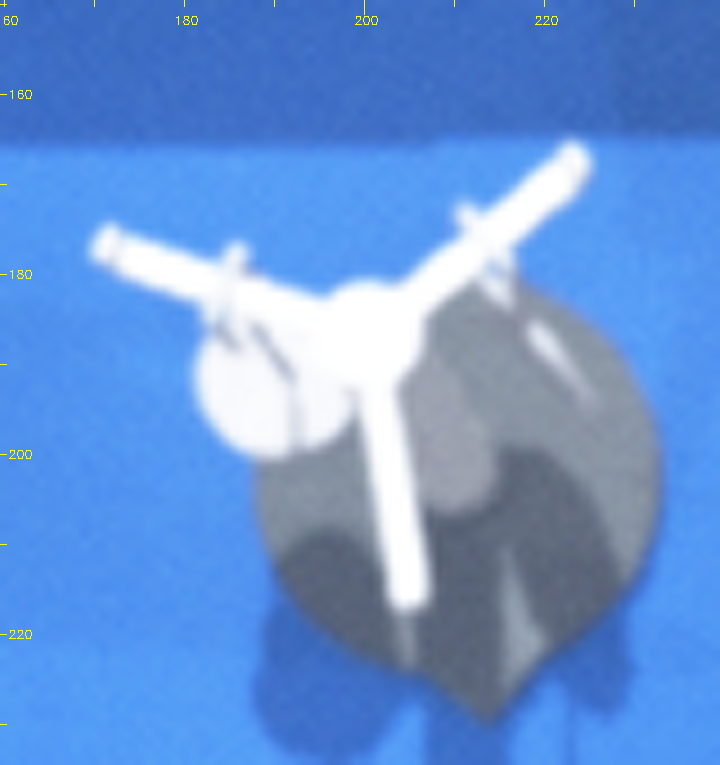

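Run:
```python
from tool import *
np.set_printoptions(precision=4,suppress=True)
s=cams.capture("side");t=cams.capture("top")
for l in(.04,.045,.05,.055): print(l,proj(s,fr(HOOK,(-l,0,.26))),proj(s,fr(HOOK,(-l,.02,.26))),proj(s,fr(HOOK,(-l,-.02,.26))))
a=atz(t,(201.8,194),.25);b=atz(t,(204.6,214),.25)
print(a,b,np.degrees(np.arctan2(a[1]-b[1],a[0]-b[0])))
# side: peg top face centreline approx
a=atz(s,(258,215.3),.25);b=atz(s,(284,215.0),.25);print(a,b,np.degrees(np.arctan2(a[1]-b[1],a[0]-b[0])))
p=manip.get_state()["eef_pos"]
# scoop origin expected at tcp
for d in(0,.005,.01): print(proj(s,p+[-d,0,.103]))
# predicted overlay peg for various
for k in(5,7,9,11):
    C=[.5705,.209,k];print(k,proj(t,fr(C,(-.1,0,.26))),proj(s,fr(C,(-.098,0,.26))),proj(s,fr(C,(-.025,0,.25))),proj(s,fr(C,(-.095,0,.25))))
```

```text
0.04 [276.9356 158.7102] [275.199  160.5988] [278.6324 156.8649]
0.045 [278.2323 158.8809] [276.5094 160.7732] [279.9157 157.032 ]
0.05 [279.5313 159.0519] [277.8221 160.9479] [281.2011 157.1995]
0.055 [280.8325 159.2232] [279.1371 161.1229] [282.4888 157.3672]
[0.5488 0.2035 0.25  ] [0.4832 0.1943 0.25  ] 7.97907458071832
[0.5468 0.2015 0.25  ] [0.4757 0.1896 0.25  ] 9.563060774202743
[306.8554 147.3998]
[308.2718 147.4778]
[309.6891 147.5558]
5 [202.2255 217.2818] [284.6344 213.8131] [258.1156 216.2575] [283.4803 216.9543]
7 [203.3242 217.1415] [284.642  213.2092] [258.1362 216.1022] [283.4906 216.3629]
9 [204.4182 216.9639] [284.6062 212.6081] [258.1456 215.9469] [283.4591 215.7743]
11 [205.5062 216.749 ] [284.5275 212.0107] [258.144 215.792] [283.3862 215.189 ]
```

View pics/t20.png

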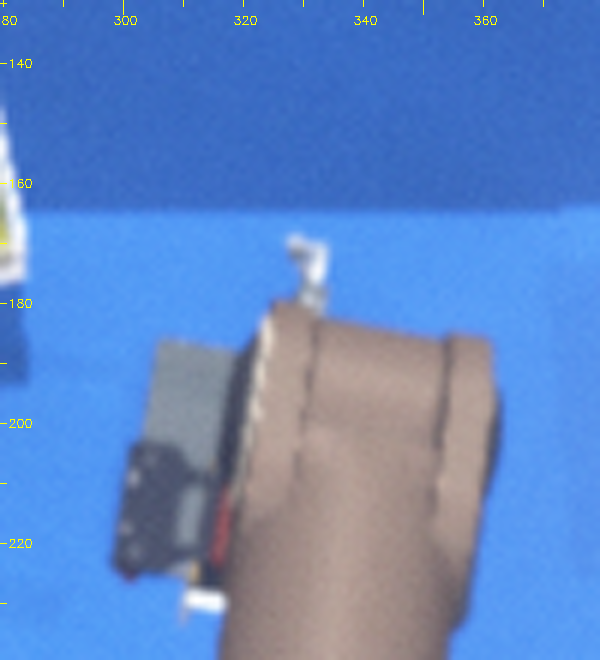

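```bash
sed -i 's/CAR=.*/CAR=[.5705,.209,9.0]/' h.py
python3 -m jog '[{"claw":0.02,"travel":[0,0,-0.006],"rot":[0,0,-5]},{"claw":0.02,"travel":[0,0,-0.007],"rot":[0,0,-5]},{"claw":0.02,"travel":[0,0,-0.007],"rot":[0,0,-5]},{"claw":0.02,"travel":[0,0,-0.004],"rot":[0,0,-5]},{"claw":0.02,"travel":[0,0,0],"rot":[0,0,0]}]'
python3 - <<'E'
from tool import *
P=fr(CAR,(-.165,0,.27));print(P);go(*P)
E
```

```text
time: 22.28
eef_pos: [0.4381, -0.1871, 0.2385]
eef_rot: [-0.0, 0.997, 0.078, 0.0]
ft_force: [-0.4, 0.3, -1.4]
finger_gap: 0.454
[0.40753142 0.18318831 0.27      ]
pos [ 0.4381 -0.1871  0.2385] alpha 8.96 travel [ 0.0274 -0.3705 -0.0015] F [-0.4  0.3 -1.4]
```

```bash
python3 -m jog '[{"claw":0.02,"travel":[0.002,-0.025,0],"rot":[0,0,0]},{"claw":0.02,"travel":[0.003,-0.04,0],"rot":[0,0,0]},{"claw":0.02,"travel":[0.003,-0.045,0],"rot":[0,0,0]},{"claw":0.02,"travel":[0.003,-0.045,0],"rot":[0,0,0]},{"claw":0.02,"travel":[0.003,-0.045,0],"rot":[0,0,0]}]'
python3 -m jog '[{"claw":0.02,"travel":[0.003,-0.045,0],"rot":[0,0,0]},{"claw":0.02,"travel":[0.003,-0.045,0],"rot":[0,0,0]},{"claw":0.02,"travel":[0.003,-0.04,0],"rot":[0,0,0]},{"claw":0.02,"travel":[0.003,-0.025,0],"rot":[0,0,0]},{"claw":0.02,"travel":[0.001,-0.015,0],"rot":[0,0,0]}]'
python3 -m jog '[{"claw":0.02,"travel":[0,0,0],"rot":[0,0,0]},{"claw":0.02,"travel":[0,0,0],"rot":[0,0,0]}]'
python3 - <<'E'
from tool import *
go(*fr(CAR,(-.165,0,.27)))
crop("side",220,130,340,270,5,"s22.png")
crop("top",160,150,280,270,6,"t22.png")
E
```

```text
time: 22.9
eef_pos: [0.4202, 0.014, 0.2383]
eef_rot: [0.0, 0.997, 0.077, 0.0]
ft_force: [1.3, 0.9, -1.4]
finger_gap: 0.453
time: 23.52
eef_pos: [0.4063, 0.1842, 0.2382]
eef_rot: [-0.0, 0.997, 0.078, -0.0]
ft_force: [0.9, 0.2, -0.5]
finger_gap: 0.453
time: 23.78
eef_pos: [0.4068, 0.1818, 0.2382]
eef_rot: [0.0, 0.997, 0.078, -0.0]
ft_force: [-0.0, -0.4, -2.0]
finger_gap: 0.452
pos [0.4068 0.1818 0.2382] alpha 8.9 travel [ 0.001  -0.0012 -0.0018] F [-0.  -0.4 -2. ]
```

View pics/s22.png

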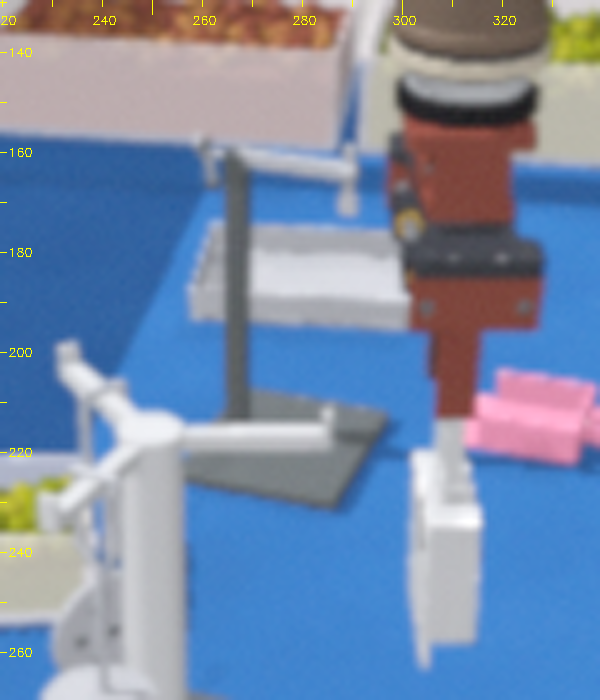

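View pics/t22.png

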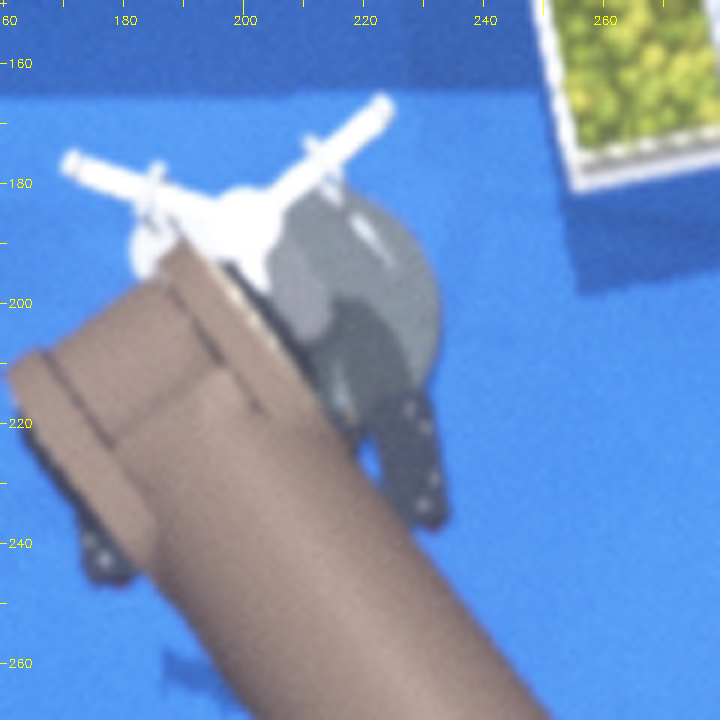

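Run:
```python
from tool import *
np.set_printoptions(precision=1,suppress=True)
s=cams.capture("side");t=cams.capture("top")
p=manip.get_state()["eef_pos"]
S=[p[0]-.003,p[1],8.9];z=p[2]+.0633
print("blade bottom",[(x,y,proj(s,fr(S,(x,y,z-.187)))) for x in(-.014,.016) for y in(-.04,.04)])
B=[p[0],p[1],8.9]
for zz in(.35,.365,.38):print("body",zz,[proj(t,fr(B,(x,y,zz))) for x in(-.0375,.0375) for y in(-.089,.089)])
crop("side",285,210,345,285,10,"s23.png")
```

```text
blade bottom [(-0.014, -0.04, array([311.1, 247.9])), (-0.014, 0.04, array([314. , 263.6])), (0.016, -0.04, array([301.2, 248. ])), (0.016, 0.04, array([303.5, 263.8]))]
body 0.35 [array([235.6, 240.1]), array([175.7, 250.9]), array([231.5, 215.5]), array([172.2, 226.1])]
body 0.365 [array([235.2, 239.4]), array([174.7, 250.3]), array([231. , 214.6]), array([171.1, 225.3])]
body 0.38 [array([234.7, 238.7]), array([173.6, 249.8]), array([230.5, 213.6]), array([170. , 224.4])]
```

View pics/s23.png

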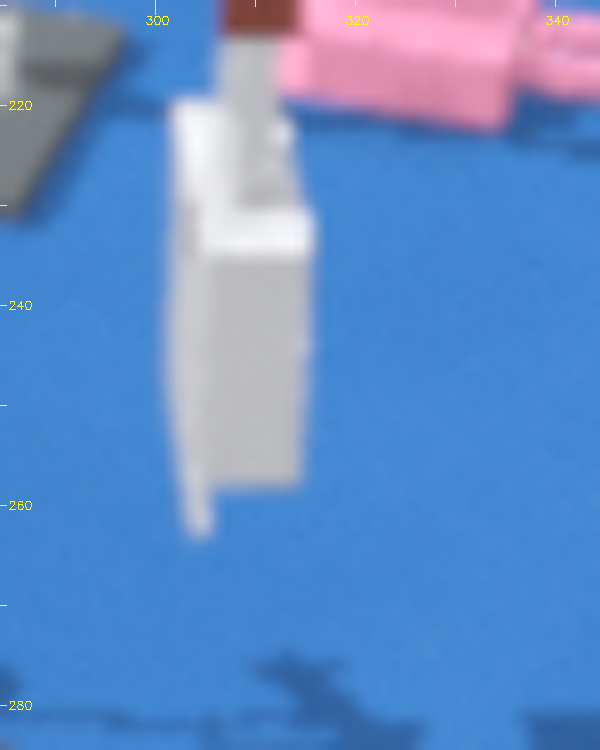

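The scoop hangs upright in the grip. Its blade corner is at (304.5,263), within 1 px of the prediction. Lowering to insertion height and sliding over the peg.

```bash
python3 -m jog '[{"claw":0.02,"travel":[0,-0.001,0.01],"rot":[0,0,0]},{"claw":0.02,"travel":[0.01,0,0.012],"rot":[0,0,0]},{"claw":0.02,"travel":[0.015,0,0],"rot":[0,0,0]},{"claw":0.02,"travel":[0.015,0,0],"rot":[0,0,0]},{"claw":0.02,"travel":[0,0,0],"rot":[0,0,0]}]'
python3 - <<'E'
from tool import *
go(*fr(CAR,(-.052,0,.247)))
crop("side",220,130,340,270,5,"s24.png")
E
```

```text
time: 24.65
eef_pos: [0.4473, 0.1902, 0.2163]
eef_rot: [-0.001, 0.997, 0.078, -0.0]
ft_force: [0.1, -0.3, -0.9]
finger_gap: 0.45
pos [0.4473 0.1902 0.2163] alpha 8.95 travel [ 0.0726  0.0007 -0.0008] F [ 0.1 -0.3 -0.9]
```

View pics/s24.png

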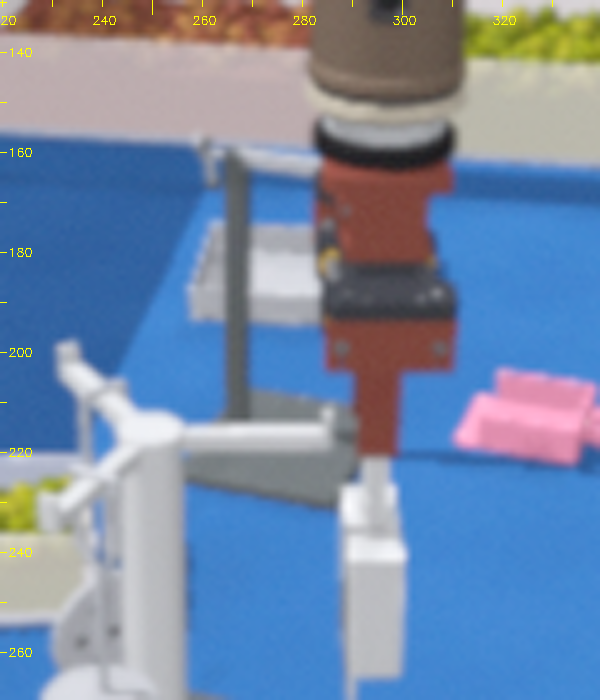

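```bash
python3 -m jog '[{"claw":0.02,"travel":[0.006,0,0],"rot":[0,0,0]},{"claw":0.02,"travel":[0.008,0,0],"rot":[0,0,0]},{"claw":0.02,"travel":[0.008,0,0],"rot":[0,0,0]},{"claw":0.02,"travel":[0.008,0,0],"rot":[0,0,0]},{"claw":0.02,"travel":[0,0,0],"rot":[0,0,0]}]'
python3 - <<'E'
from tool import *
go(*fr(CAR,(-.052,0,.247)))
crop("side",220,180,320,280,7,"s25.png")
crop("top",160,150,260,250,6,"t25.png")
E
```

```text
time: 25.32
eef_pos: [0.4762, 0.1946, 0.2163]
eef_rot: [-0.0, 0.997, 0.078, -0.0]
ft_force: [0.1, 0.3, -1.4]
finger_gap: 0.455
pos [0.4762 0.1946 0.2163] alpha 8.96 travel [ 0.0434  0.0005 -0.0007] F [ 0.1  0.3 -1.4]
```

View pics/s25.png

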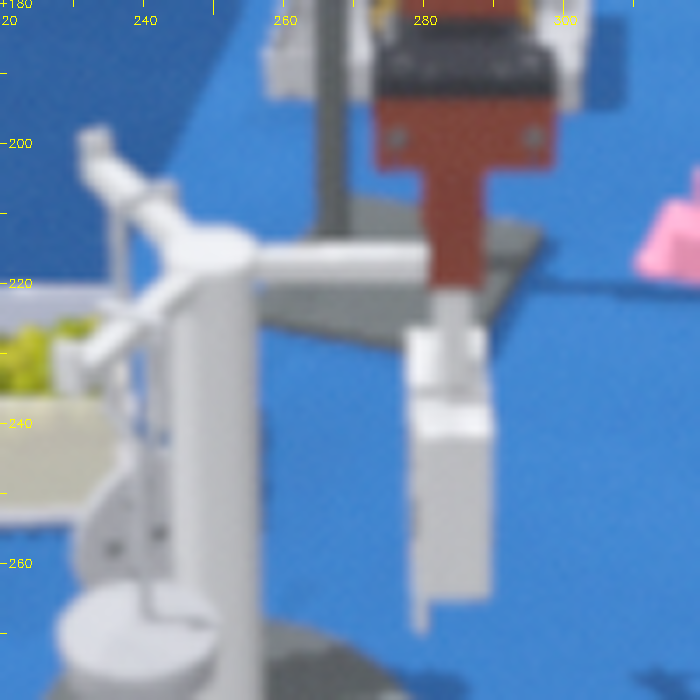

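View pics/t25.png

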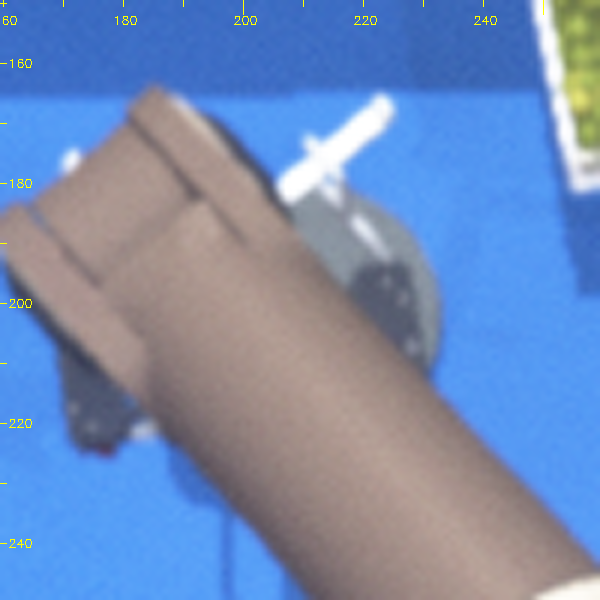

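The peg now runs into the loop behind the near finger, with no force building and the other pegs where they were. Continuing.

```bash
python3 -m jog '[{"claw":0.02,"travel":[0.008,0,0],"rot":[0,0,0]},{"claw":0.02,"travel":[0.009,0,0],"rot":[0,0,0]},{"claw":0.02,"travel":[0.009,0,0],"rot":[0,0,0]},{"claw":0.02,"travel":[0.009,0,0],"rot":[0,0,0]},{"claw":0.02,"travel":[0.007,0,0],"rot":[0,0,0]}]'
python3 -m jog '[{"claw":0.02,"travel":[0,0,0.008],"rot":[0,0,0]},{"claw":0.02,"travel":[0,0,0.008],"rot":[0,0,0]},{"claw":0.02,"travel":[0,0,0.006],"rot":[0,0,0]},{"claw":0.02,"travel":[0,0,0],"rot":[0,0,0]}]'
python3 - <<'E'
from tool import *
go(*fr(CAR,(-.052,0,.217)))
crop("side",220,180,320,280,7,"s26.png")
crop("top",160,150,260,250,6,"t26.png")
E
```

```text
time: 26.05
eef_pos: [0.5178, 0.2012, 0.2163]
eef_rot: [-0.0, 0.997, 0.078, -0.0]
ft_force: [-0.4, 0.1, -1.5]
finger_gap: 0.454
time: 26.55
eef_pos: [0.5167, 0.2008, 0.1938]
eef_rot: [0.0, 0.997, 0.078, -0.001]
ft_force: [-0.4, 0.8, -1.5]
finger_gap: 0.457
pos [0.5167 0.2008 0.1938] alpha 8.99 travel [0.0024 0.0003 0.0068] F [-0.4  0.8 -1.5]
```

View pics/s26.png

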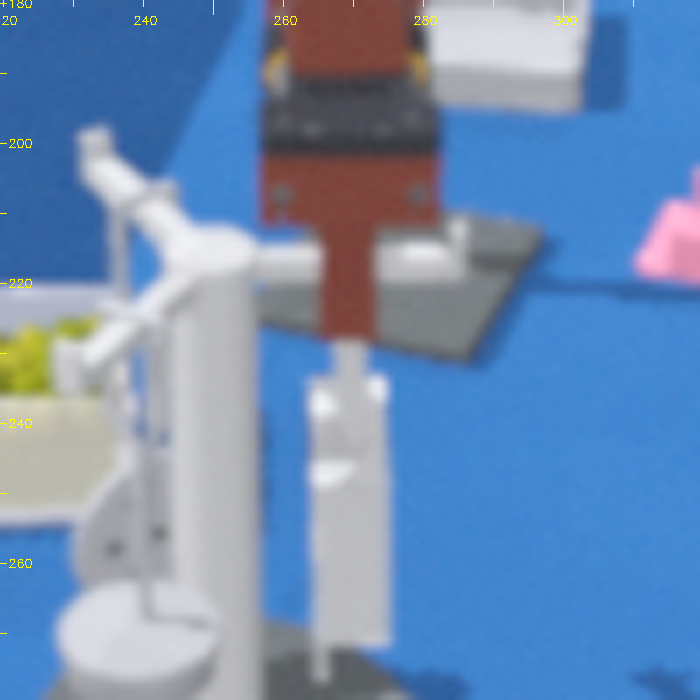

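View pics/t26.png

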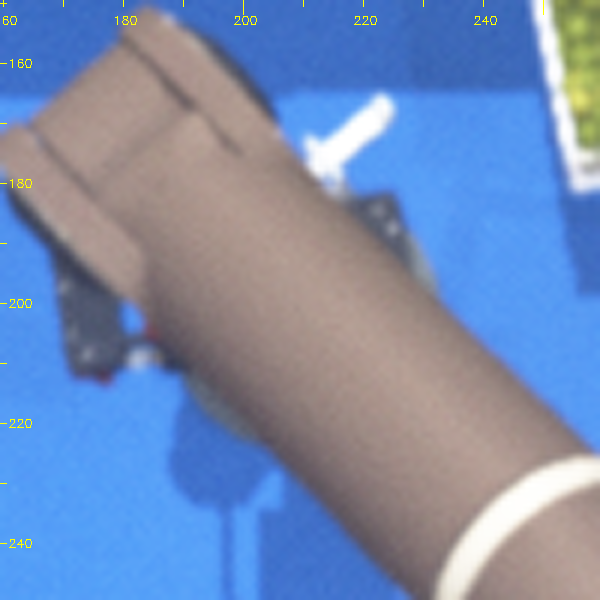

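```bash
python3 -m jog '[{"claw":0.02,"travel":[0,0,0.003],"rot":[0,0,0]},{"claw":0.02,"travel":[0,0,0.003],"rot":[0,0,0]},{"claw":0.02,"travel":[0,0,0],"rot":[0,0,0]}]'
python3 -m jog '[{"claw":0.02,"travel":[0,0,0.001],"rot":[0,0,0]},{"claw":0.02,"travel":[0,0,0],"rot":[0,0,0]},{"claw":0.02,"travel":[0,0,0],"rot":[0,0,0]}]'
```

```text
time: 27.02
eef_pos: [0.5171, 0.2009, 0.1882]
eef_rot: [0.0, 0.997, 0.078, -0.0]
ft_force: [0.3, -0.5, -1.6]
finger_gap: 0.456
time: 27.4
eef_pos: [0.5172, 0.201, 0.1875]
eef_rot: [0.0, 0.997, 0.078, 0.0]
ft_force: [-0.3, 0.5, -0.6]
finger_gap: 0.45
```

```bash
python3 -m jog '[{"claw":0.02,"travel":[0,0,0.001],"rot":[0,0,0]},{"claw":0.02,"travel":[0,0,0],"rot":[0,0,0]},{"claw":0.02,"travel":[0,0,0],"rot":[0,0,0]}]'
```

```text
time: 27.78
eef_pos: [0.5173, 0.2011, 0.1867]
eef_rot: [0.0, 0.997, 0.078, 0.0]
ft_force: [-0.5, -0.1, 1.1]
finger_gap: 0.454
```

The force has turned to +1.1 N at the same z (0.1867) the scoop had on the hook, so the bar rests on the peg. Releasing gently.

```bash
python3 -m jog '[{"claw":0.043,"travel":[0,0,0],"rot":[0,0,0]},{"claw":0.046,"travel":[0,0,0],"rot":[0,0,0]},{"claw":0.05,"travel":[0,0,0],"rot":[0,0,0]},{"claw":0.06,"travel":[0,0,0],"rot":[0,0,0]},{"claw":0.07,"travel":[0,0,0],"rot":[0,0,0]}]' 10
python3 -m jog '[{"claw":0.07,"travel":[0,0,0],"rot":[0,0,0]},{"claw":0.07,"travel":[0,0,0],"rot":[0,0,0]},{"claw":0.07,"travel":[0,0,0],"rot":[0,0,0]}]'
python3 - <<'E'
from tool import *
crop("side",220,180,320,280,7,"s27.png")
E
```

```text
time: 28.4
eef_pos: [0.5172, 0.2011, 0.1864]
eef_rot: [-0.0, 0.997, 0.078, -0.0]
ft_force: [-0.1, 0.6, -0.0]
finger_gap: 0.756
time: 28.78
eef_pos: [0.5172, 0.2011, 0.1864]
eef_rot: [0.0, 0.997, 0.078, 0.0]
ft_force: [-0.3, -0.1, -0.3]
finger_gap: 0.795
```

View pics/s27.png

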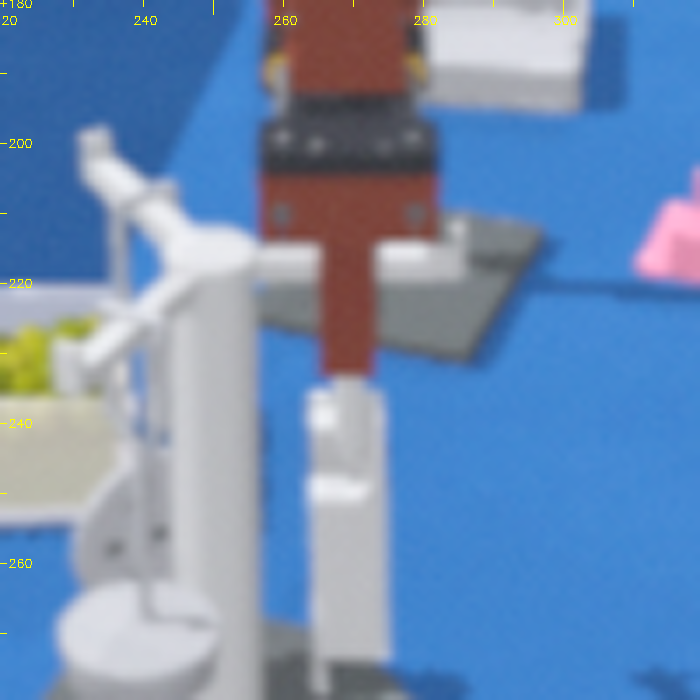

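The scoop hangs on the peg on its own, with the fingers clear of it. Lifting straight up, then backing away.

```bash
python3 -m jog '[{"claw":0.07,"travel":[0,0,-0.015],"rot":[0,0,0]},{"claw":0.07,"travel":[0,0,-0.03],"rot":[0,0,0]},{"claw":0.07,"travel":[0,0,-0.05],"rot":[0,0,0]},{"claw":0.07,"travel":[0,0,-0.05],"rot":[0,0,0]},{"claw":0.07,"travel":[0,0.05,-0.02],"rot":[0,0,0]}]'
python3 -m jog '[{"claw":0.07,"travel":[0,0.06,0],"rot":[0,0,0]},{"claw":0.07,"travel":[0,0.06,0],"rot":[0,0,0]},{"claw":0.07,"travel":[0,0.06,0],"rot":[0,0,0]},{"claw":0.07,"travel":[0,0,0],"rot":[0,0,0]}]'
python3 - <<'E'
from tool import *
crop("side",200,180,320,300,6,"s28.png")
crop("top",160,150,260,250,6,"t28.png")
E
```

```text
time: 29.45
eef_pos: [0.5246, 0.156, 0.356]
eef_rot: [-0.002, 0.997, 0.082, 0.003]
ft_force: [1.8, -0.4, -0.7]
finger_gap: 0.796
time: 29.95
eef_pos: [0.5535, -0.0321, 0.3518]
eef_rot: [0.001, 0.997, 0.074, -0.0]
ft_force: [-0.6, 0.3, 0.4]
finger_gap: 0.793
```

View pics/s28.png

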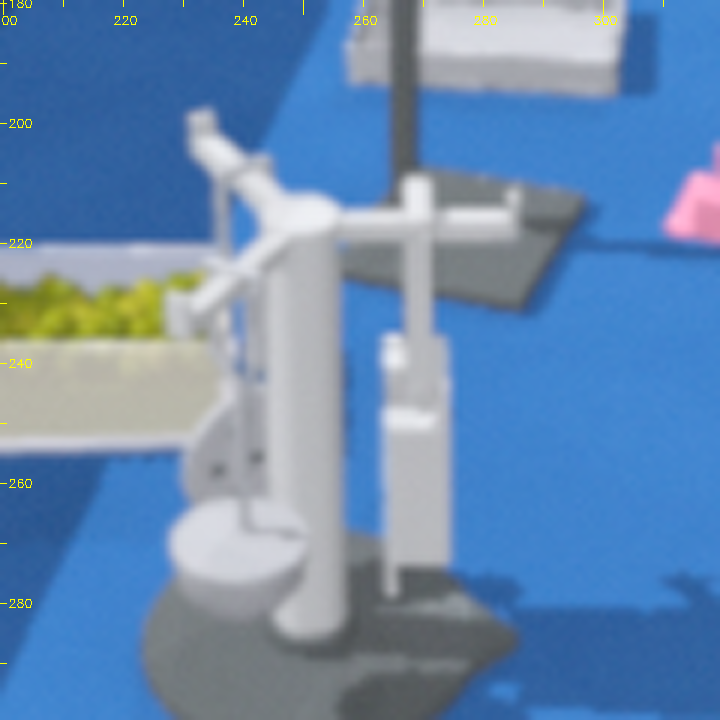

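View pics/t28.png

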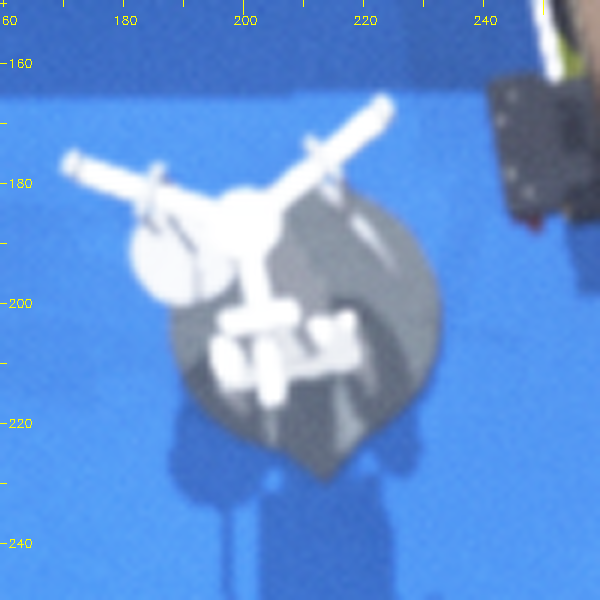

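The bar lies across the peg at top (203,202) and the peg tip is still at (205,216) over the nose. In the side view the scoop hangs upright between the column and the lip. I'll wait a moment, then check that it is still and that the tub, jar and pan haven't moved.

```bash
python3 -m jog '[{"claw":0.07,"travel":[0,0.02,0],"rot":[0,0,0]},{"claw":0.07,"travel":[0,0,0],"rot":[0,0,0]},{"claw":0.07,"travel":[0,0,0],"rot":[0,0,0]},{"claw":0.07,"travel":[0,0,0],"rot":[0,0,0]},{"claw":0.07,"travel":[0,0,0],"rot":[0,0,0]}]'
python3 -m jog '[{"claw":0.07,"travel":[0,0,0],"rot":[0,0,0]},{"claw":0.07,"travel":[0,0,0],"rot":[0,0,0]},{"claw":0.07,"travel":[0,0,0],"rot":[0,0,0]},{"claw":0.07,"travel":[0,0,0],"rot":[0,0,0]},{"claw":0.07,"travel":[0,0,0],"rot":[0,0,0]}]'
python3 - <<'E'
from h import *
a=cams.capture("side")["image"].astype(float)
for _ in range(3): b=cams.capture("side")["image"].astype(float)
g=lambda i:cv2.GaussianBlur(i,(5,5),0)
print("scoop motion",abs(g(a)-g(b))[200:285,240:300].max())
o=cv2.imread("pics/side0.png")[:,:,::-1].astype(float);
for n,(x0,y0,x1,y1) in dict(tub=(185,215,228,258),jar=(220,315,265,380),pan=(290,175,310,200)).items(): 
    print(n,abs(g(o)-g(b))[y0:y1,x0:x1].mean(), cv2.phaseCorrelate(cv2.cvtColor(o[y0:y1,x0:x1].astype('float32'),6),cv2.cvtColor(b[y0:y1,x0:x1].astype('float32'),6)))
print(manip.get_state()["ft_force"],manip.get_state()["time"])
E
```

```text
time: 30.68
eef_pos: [0.5562, -0.0454, 0.3515]
eef_rot: [-0.0, 0.997, 0.079, 0.0]
ft_force: [0.5, -0.4, 0.4]
finger_gap: 0.801
time: 31.3
eef_pos: [0.5562, -0.0459, 0.3514]
eef_rot: [0.0, 0.997, 0.078, -0.0]
ft_force: [0.8, -0.4, -0.0]
finger_gap: 0.793
scoop motion 22.890625
tub 2.8371022624842257 ((0.04950624257581282, 1.0582723557918818), 0.5862518700846919)
jar 0.8988590633903134 ((0.5146440800642402, -0.046943169044453725), 0.915404842517994)
pan 0.5490208333333333 ((0.041409980170140415, 0.6050729382421398), 1.0298355951309204)
[0.06765878 0.0024968  0.05339211] 31.5
```

Run:
```python
from h import *
c=[cv2.cvtColor(cams.capture("side")["image"],6).astype('float32') for _ in range(8)]
for i in c[1:]:
    print([np.round(cv2.phaseCorrelate(c[0][y0:y1,x0:x1],i[y0:y1,x0:x1])[0],2) for x0,y0,x1,y1 in((255,225,285,285),(180,215,228,258))], np.abs(cv2.GaussianBlur(c[0]-i,(5,5),0))[225:285,255:285].max(), np.abs(cv2.GaussianBlur(c[0]-i,(5,5),0))[300:400,300:500].max())
crop("side",160,180,320,300,5,"s30.png")
```

```text
[array([-0.05, -0.04]), array([-0.05,  0.45])] 7.03125 1.3710938
[array([0.11, 0.  ]), array([0.03, 0.42])] 13.425781 1.390625
[array([0.01, 0.06]), array([-0.01,  0.4 ])] 13.7265625 1.2304688
[array([0.2 , 0.02]), array([-0.03,  0.49])] 12.683594 1.2695312
[array([ 0.29, -0.02]), array([-0.07,  0.42])] 14.917969 1.2304688
[array([ 0.21, -0.07]), array([-0.07,  0.5 ])] 13.730469 1.3984375
[array([ 0.32, -0.01]), array([0.03, 0.45])] 16.121094 1.390625
```

View pics/s30.png

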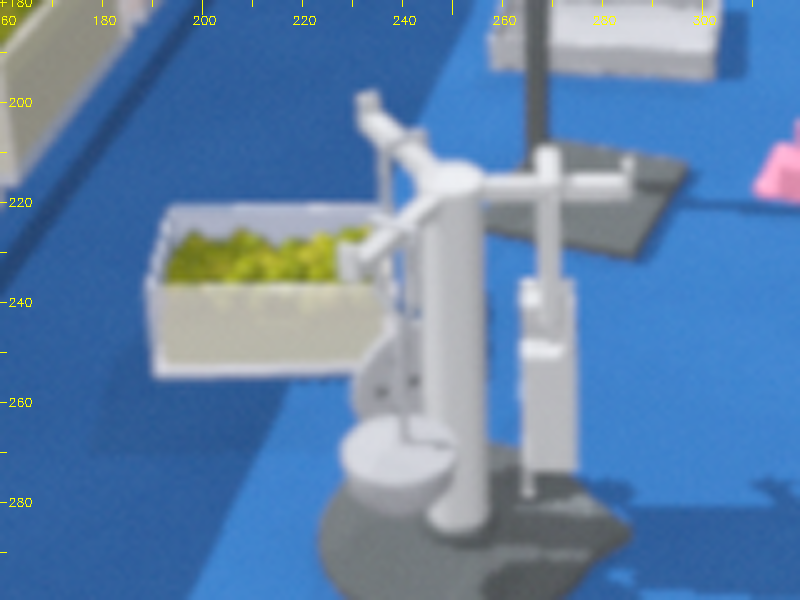

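The tub, jar and pan are within about 1 px of the start. The scoop still sways very slightly, so I'll let it settle for a few seconds.

```bash
R='' ; 
python3 -m jog '[{"claw":0.07,"travel":[0,0,0],"rot":[0,0,0]},{"claw":0.07,"travel":[0,0,0],"rot":[0,0,0]},{"claw":0.07,"travel":[0,0,0],"rot":[0,0,0]},{"claw":0.07,"travel":[0,0,0],"rot":[0,0,0]},{"claw":0.07,"travel":[0,0,0],"rot":[0,0,0]}]' >/dev/null
python3 -m jog '[{"claw":0.07,"travel":[0,0,0],"rot":[0,0,0]},{"claw":0.07,"travel":[0,0,0],"rot":[0,0,0]},{"claw":0.07,"travel":[0,0,0],"rot":[0,0,0]},{"claw":0.07,"travel":[0,0,0],"rot":[0,0,0]},{"claw":0.07,"travel":[0,0,0],"rot":[0,0,0]}]' >/dev/null
python3 -m jog '[{"claw":0.07,"travel":[0,0,0],"rot":[0,0,0]},{"claw":0.07,"travel":[0,0,0],"rot":[0,0,0]},{"claw":0.07,"travel":[0,0,0],"rot":[0,0,0]},{"claw":0.07,"travel":[0,0,0],"rot":[0,0,0]},{"claw":0.07,"travel":[0,0,0],"rot":[0,0,0]}]'
python3 - <<'E'
from h import *
c=[cv2.cvtColor(cams.capture("side")["image"],6).astype('float32') for _ in range(30)]
print([np.round(cv2.phaseCorrelate(c[0][230:280,258:282],i[230:280,258:282])[0][0],2) for i in c[1:]])
E
```

```text
time: 33.83
eef_pos: [0.5562, -0.0459, 0.3515]
eef_rot: [0.0, 0.997, 0.078, 0.0]
ft_force: [-0.2, -0.5, 0.3]
finger_gap: 0.794
[np.float64(0.11), np.float64(-0.06), np.float64(0.06), np.float64(-0.06), np.float64(-0.27), np.float64(-0.17), np.float64(-0.22), np.float64(-0.24), np.float64(-0.2), np.float64(-0.21), np.float64(0.1), np.float64(0.06), np.float64(0.05), np.float64(-0.04), np.float64(-0.31), np.float64(-0.22), np.float64(-0.21), np.float64(-0.33), np.float64(-0.28), np.float64(-0.11), np.float64(-0.08), np.float64(0.07), np.float64(0.02), np.float64(0.05), np.float64(-0.09), np.float64(-0.24), np.float64(-0.15), np.float64(-0.3), np.float64(-0.2)]
```

The remaining sway is about ±0.2 px, roughly 0.04 rad/s and 6 mm/s at the blade, which is far below the limits. Handing in.

```bash
python3 -c "
from cell import order
print(order.job_done())"
```

```text
the job is handed in; nothing more can be done
None
```

The job is handed in. I turned the empty peg over the nose, pressed the keeper open, and lifted the aluminium scoop off the hook. It now hangs on the empty peg. I handed it in with about 35 s on the clock, and it reported no verdict.

**Disagreement on the way:** the reported TCP height was 30 mm too low. My first push on the carousel passed over the peg without moving anything. I confirmed the offset by gently touching the table, which read -0.030 m, and corrected for it from then on. The positions of the gripper in the pictures agreed with this.

**Last checks:**
- **Scoop:** it is upright, with its bar across the peg near the seat point, between the lip and the column. At release it stood at the same reported height as it had on the hook. A sway of about 0.04 rad/s was left, against the 0.4 limit.
- **Peg:** its tip is about 5 mm from the nose in plan, against the 30 mm limit.
- **Tub, jar and pan:** the side view showed shifts of about 1 px or less from the start.
- **Robot:** it stood clear of the carousel and hook, with no contact force.

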